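# Dial the code and open the lock box

### The job

Open the grey lock box on the desk. Set its three dials to the code one after another from left to right - left pointer on the two dots, middle pointer on the four dots, right pointer on the single dot - then slide the bolt to the left until it is fully withdrawn, and raise the lid by its handle to about 60 degrees or more; its stiff hinge keeps it there. Leave the dials on the code and the other things on the desk where they stand.

Things in the scene. Friction and masses are not known exactly. Their poses are not given: they have to be found in the camera images.
- lockbox: Grey steel lock box, 190 mm deep (x) x 280 mm wide (y) x 70 mm high, fixed to the desk. Origin: centre of its underside; +x points to its back (away from the robot), +y to its left side, z up. The front part is a closed deck, top at z = 70 mm, with a row of three dials 90 mm apart and 60 mm in front of the origin; behind it is the lid over a well that holds an engraving handpiece. Inside, the dials block the bolt until all three are on the code, and the bolt holds the lid.
- dial_left_grip (a point): Point in the grip bar of the left (y = +90 mm) dial, on the dial's axis, 23 mm above the deck. The bar is black, 12 mm wide, 36 mm long along its x axis, its top 11 mm above this point; it stands on a round skirt 42 mm across, 9 mm high. x axis = towards the pointer end.
- dial_middle_grip (a point): Point in the grip bar of the middle (y = 0) dial, on the dial's axis, 23 mm above the deck. The bar is black, 12 mm wide, 36 mm long along its x axis, its top 11 mm above this point; it stands on a round skirt 42 mm across, 9 mm high. x axis = towards the pointer end.
- dial_right_grip (a point): Point in the grip bar of the right (y = -90 mm) dial, on the dial's axis, 23 mm above the deck. The bar is black, 12 mm wide, 36 mm long along its x axis, its top 11 mm above this point; it stands on a round skirt 42 mm across, 9 mm high. x axis = towards the pointer end.
- dial_left (a joint): Left dial: joint of the left dial, rad; it turns about the vertical and stays where it is left (friction about 0.04 N m, no clicks), stops at -1.3 and +1.3. 0 = pointer (the end of the grip bar with the white line) straight to the back of the box (box +x), growing clockwise seen from above. The five groups of white dots lie behind it in an arc, 0.5 rad apart, clockwise from the left: 1 dot at -1.0, 2 dots at -0.5, 3 dots at 0, 4 dots at +0.5, 5 dots at +1.0.
- dial_middle (a joint): Middle dial: joint of the middle dial, rad; it turns about the vertical and stays where it is left (friction about 0.04 N m, no clicks), stops at -1.3 and +1.3. 0 = pointer (the end of the grip bar with the white line) straight to the back of the box (box +x), growing clockwise seen from above. The five groups of white dots lie behind it in an arc, 0.5 rad apart, clockwise from the left: 1 dot at -1.0, 2 dots at -0.5, 3 dots at 0, 4 dots at +0.5, 5 dots at +1.0.
- dial_right (a joint): Right dial: joint of the right dial, rad; it turns about the vertical and stays where it is left (friction about 0.04 N m, no clicks), stops at -1.3 and +1.3. 0 = pointer (the end of the grip bar with the white line) straight to the back of the box (box +x), growing clockwise seen from above. The five groups of white dots lie behind it in an arc, 0.5 rad apart, clockwise from the left: 1 dot at -1.0, 2 dots at -0.5, 3 dots at 0, 4 dots at +0.5, 5 dots at +1.0.
- bolt_knob (a point): Point in the upright finger piece of the steel barrel bolt: a block 12 mm along the box's y, 16 mm along x, 34 mm above the deck at this point, its top 9 mm higher. The bolt's rod (8 mm thick) and its two guides below reach 16 mm above the deck. When locked it stands 5 mm in front of the origin of the box and 60 mm to its right.
- bolt (a joint): Travel of the bolt, m: 0 = locked (rod through the staple on the lid), 0.025 = fully withdrawn against its stop; grows to the left (box +y). Friction about 1.5 N; it stays where it is left.
- lid_handle (a point): Middle of the lid's handle: a round steel bar 10 mm thick, 80 mm long along the box's y, its centre 30 mm above the lid, carried by two posts at 34 mm either side of the middle. Near the front edge of the lid (9 mm behind it).
- lid_hinge (a point): Point on the lid's hinge line (which runs along the box's y), at the back edge of the box, 70 mm high; the handle is 72 mm in front of it and 30 mm above it when shut.
- lid (a joint): Lid angle, rad: 0 = shut, grows as the front edge rises and swings to the back, stop at 1.5. The hinge is stiff (about 0.18 N m), so the lid stays where it is left.
- bean_weight: Loose bystander: flat black bean-shaped paperweight, 53x105x25 mm, to the left of the box. Origin: centre of the underside.
- round_box: Loose bystander: round cream box, 71 mm across, 30 mm high, to the right of the box. Origin: centre of the underside.

How it is judged:
On the way, in this order (a step that is already met when the one before it is completed fails the run):
1. the left dial is set to two dots (value of joint dial_left between -0.7 and -0.3 rad), for 0.2 s.
2. the middle dial is set to four dots (value of joint dial_middle between 0.3 and 0.7 rad), for 0.2 s.
3. the right dial is set to one dot (value of joint dial_right between -1.2 and -0.8 rad), for 0.2 s.
4. the bolt is withdrawn (value of joint bolt above 0.02 m), for 0.2 s.
5. the lid is raised (value of joint lid above 0.9 rad), for 0.2 s.
At the end, for the whole second after the job is handed in: All three dials are within 0.2 rad of their code positions (left -0.5, middle +0.5, right -1.0), the bolt is withdrawn by more than 20 of its 25 mm, and the lid stands still, open by more than 0.9 rad (all of step 1 and all of step 2 and all of step 3 and value of joint bolt above 0.02 m and value of joint lid above 0.9 rad and velocity of joint lid between -0.05 and 0.05 rad/s); the robot touches nothing.
It fails at once if a bystander (paperweight or round box) is moved by more than 30 mm (distance of any of bean_weight, round_box from where it was at the start of the episode above 0.03 m).
It also fails if it takes over 64 s, if anything falls off the work surface, if the arm or the gripper's body presses on something with over 40 N, if the wrist force passes 120 N, or if a joint passes its speed limit or range.

### The arm

A 7-joint arm with a two-finger parallel gripper is mounted at the origin on a cart in front of the work surface, level with it; the furniture and walls round the work are solid. World frame = base frame: x ahead of the robot, y to its left, z up, the work surface at z = 0. Lengths are in m, angles in rad, forces in N, time in s.
With the tool pointing down it reaches from about 0.425 to 0.925 m from the base axis. Payload 6.8 kg.
Tool frame: the origin (TCP) lies at the very end of the fingers, on their centre line; the grasp point (between the pads) lies bot.hold_point_z behind it (bot.hold_point_z is the distance from the TCP to the grasp point, in m); x points along the fingers, z is the direction in which the jaws open and shut, and the axes are right-handed (so a half turn about x gives the same grasp; the last joint's range is limited). The gripper opens to 85 mm and grips with 20 to 120 N. Pads are 22 mm wide; open, the fingers measure 114 mm over their backs; the gripper's body (76 mm by 85 mm) begins 54 mm behind the grasp point. The pads swing forward as they close: fully open they stand 13 mm farther back than shut.
Start: joints at [1.179, 0.477, 0.022, 1.555, -0.011, 1.109, -0.083], TCP at [0.189, -0.648, 0.231] pointing down, gripper open.
Joint ranges: [-2.96, 2.96], [-0.34, 2.1], [-1.41, 1.46], [0.24, 2.44], [-1.37, 4.51], [0.17, 1.92], [-2.96, 2.96]. Speed limits (rad/s): [2.39, 2.39, 3.14, 3.14, 3.14, 3.14, 3.14].

### API

Orientations are given as a unit quaternion [w, x, y, z].
In Python, from station import bot gives the robot as it stands.
- The arm moves only by the tool drive_tool, never from a script. Its arguments are lists of equal length, an entry for each row: "slide": the shift along the world's x, y, z in mm, a list of three; "turn": the turn, a rotation vector about the world's x, y, z in rad, a list of three; "gripper": the opening, from 0 (shut) to 1 (fully open). A call has 1 to 10 rows; each row is the pose to reach, as a shift and turn from the pose measured when the call began; what a row does not reach only later rows make up. A row lasts 1/10 s, in which the tool goes at most 50 mm and 8.59 degrees, less where a joint would pass 70% of its speed; a pose out of reach is approached as far as the arm can. A call with a gripper value outside its range is refused whole. The fingers move at their own pace and stop on an object; "squeeze" is the grip in N (left out, the last holds). Time passes only in rows, so rows that repeat a pose let the fingers close. It gives the time, the measured TCP pose, the force and the opening at its end, in the units of the state.
- bot.get_obs(): the state, without advancing time (a new reading comes with each control period).
- bot.read_camera(name): name is "scene" or "top" or "wrist"; returns a dict with "color" (384x512x3 uint8, red, green, blue), "fovy" (degrees; the focal length in pixels is half the picture's height over the tangent of half this angle, whatever the lens; pixels are square), "cx", "cy" (the principal point, pixels), "dist_coeffs" ([k1, k2, p1, p2, k3] as OpenCV has them; the pictures are not rectified), "R" (3x3) and "t" (3): a world point X has camera coordinates R X + t. Camera axes: x right, y down, z forward; pixel columns grow to the right and rows downward; lengths in m; the calibration is good to about 2 mm. A picture is of the moment at which its call begins. There is no depth.
- bot.hand_in(): hands the job in, once; it reports no verdict.
The state is a dict: "t": time; "q": joint angles; "joint_vel": joint speeds; "joint_torque": joint torques, N m; "eef_pos": TCP position; "tool_rot": TCP orientation; "contact_force": force on the tool from outside, world axes, zero at the start; "torque": the same for the moment, N m; "gripper_width": opening from 0.0 (shut) to 1.0 (fully open).
Only numpy, scipy, OpenCV 4.12 (cv2) and the standard library are available. Lean on these libraries where they do the work, as an engineer would, in place of code of your own. Each camera call takes 0.05 s, during which the arm holds its last target.

## Working session

There is one attempt and no reset: what is moved stays moved. The work goes in short steps, Python scripts to look and compute and a tool call to move; the robot and the scene stay as the last step left them, time stands still between calls to the robot, and variables do not carry over. Pictures are saved under pics/ and viewed, and the job is handed in when it is done.

Besides the shell and the picture viewer there is one more tool, called after ">>>" as name(argument=value, ...) on one line, values as JSON. drive_tool: Moves the arm, as the interface text tells. Its arguments: {"type":"object","properties":{"slide":{"type":"array"},"turn":{"type":"array"},"gripper":{"type":"array"},"squeeze":{"type":"number"}},"required":["slide","turn","gripper"]}

```bash
ls; mkdir -p pics
python3 - <<'E'
from station import bot
import cv2
o=bot.get_obs(); print(o, bot.hold_point_z)
for n in ["scene","top","wrist"]:
    c=bot.read_camera(n); cv2.imwrite(f"pics/{n}0.png",c["color"][:,:,::-1]); print(n,c["fovy"],c["cx"],c["cy"],c["dist_coeffs"],c["R"],c["t"])
E
```

```text
pics
{'t': 0.0, 'q': array([ 1.17891291,  0.47780274,  0.02230331,  1.55646657, -0.01149837,
        1.10932756, -0.08305066]), 'joint_vel': array([-8.22201192e-05, -2.83102360e-04, -1.14045527e-03, -3.87545807e-04,
       -1.57998547e-03,  6.25963043e-04, -8.77556179e-04]), 'joint_torque': array([-8.34118055e-05, -5.96450758e+01,  1.60782259e+00, -2.81188881e+01,
        1.24867281e-02,  9.47058492e-03, -5.46988034e-06]), 'eef_pos': array([ 0.18882733, -0.64741368,  0.23031688]), 'tool_rot': array([ 0.56514882,  0.42459941,  0.56626106, -0.42387565]), 'contact_force': array([0.10407082, 0.32821021, 0.14431987]), 'torque': array([ 0.00555353, -0.03105451,  0.05831478]), 'gripper_width': 1.0014970720480159} 0.0187
scene 52.40638598381357 262.85281189255295 197.8669487318565 [-0.08884965  0.          0.          0.          0.        ] [[-0.85783985 -0.51342392  0.02250917]
 [-0.26452369  0.40357246 -0.8758747 ]
 [ 0.44061094 -0.75731443 -0.48201333]] [0.41774375 0.21563469 1.05511602]
top 49.384491597457284 255.15571666760658 193.97804058900388 [-0.14008229  0.          0.          0.          0.        ] [[-0.02758804 -0.9995902  -0.00763773]
 [-0.99344017  0.02826495 -0.11080487]
 [ 0.11097534  0.00453074 -0.99381283]] [0.02284609 0.52660009 1.18829425]
wrist 66.633956461694 255.8295835938096 192.28061868943266 [0.01671469 0.         0.         0.         0.        ] [[ 2.79863049e-01 -9.60039630e-01 -7.63391800e-04]
 [-9.08524986e-01 -2.65102721e-01  3.22959590e-01]
 [-3.10256383e-01 -8.96908952e-02 -9.46412447e-01]] [-0.67420122 -0.0410072   0.38010814]
```

View pics/top0.png

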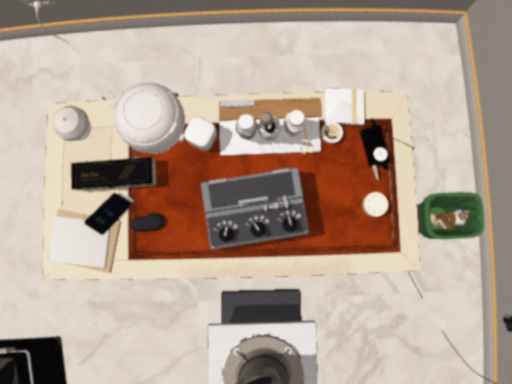

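View pics/scene0.png

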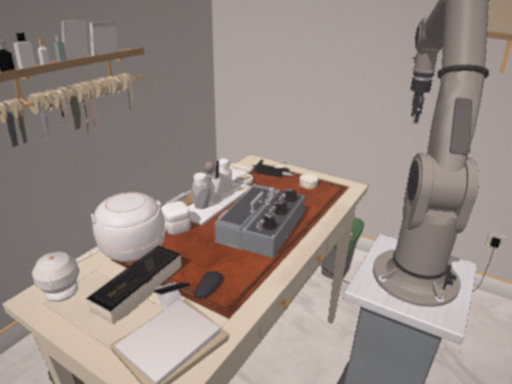

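Run:
```python
import cv2
i=cv2.imread("pics/top0.png")
cv2.imwrite("pics/top0z.png",cv2.resize(i[150:330,180:380],None,fx=3.3,fy=3.3,interpolation=cv2.INTER_CUBIC)[:600])
```

```text
(no output)
```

View pics/top0z.png

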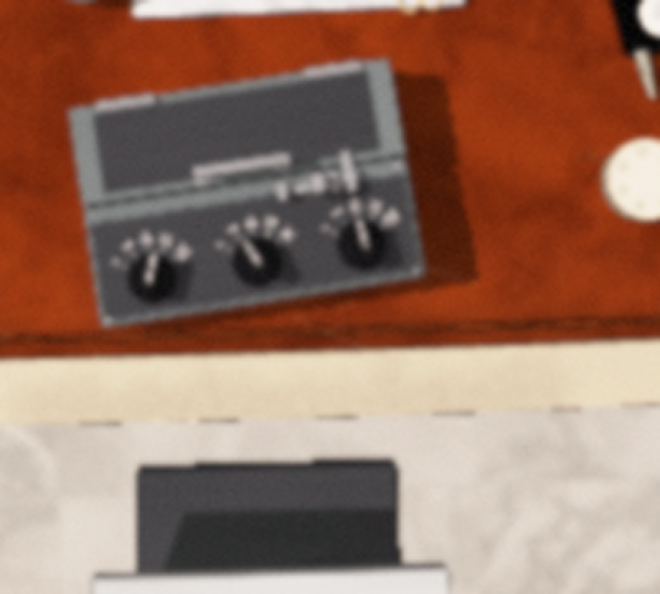

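```bash
cat > h.py <<'E'
import numpy as np, cv2
from station import bot
from scipy.spatial.transform import Rotation as Ro
def K(c):
    f=192/np.tan(np.radians(c["fovy"])/2); return np.array([[f,0,c["cx"]],[0,f,c["cy"]],[0,0,1]])
def ray(c,px,z):
    R=np.array(c["R"]);t=np.array(c["t"])
    u=cv2.undistortPoints(np.array(px,float).reshape(-1,1,2),K(c),np.array(c["dist_coeffs"])).reshape(-1,2)
    C=-R.T@t; d=np.c_[u,np.ones(len(u))]@R
    return C+d*((z-C[2])/d[:,2])[:,None]
def proj(c,X):
    return cv2.projectPoints(np.array(X,float),cv2.Rodrigues(np.array(c["R"]))[0],np.array(c["t"]),K(c),np.array(c["dist_coeffs"]))[0].reshape(-1,2)
def snap(n,name,crop=None,s=1):
    c=bot.read_camera(n); i=c["color"][:,:,::-1]
    if crop: x0,y0,x1,y1=crop; i=i[y0:y1,x0:x1]
    cv2.imwrite(f"pics/{name}.png",cv2.resize(i,None,fx=s,fy=s,interpolation=cv2.INTER_CUBIC)); return c
def box(p,pose):
    x,y,a=pose; p=np.atleast_2d(np.array(p,float)); c,s=np.cos(a),np.sin(a)
    return np.c_[x+c*p[:,0]-s*p[:,1],y+s*p[:,0]+c*p[:,1],p[:,2]]
def quat():
    w=bot.get_obs()["tool_rot"]; return Ro.from_quat([w[1],w[2],w[3],w[0]])
E
python3 - <<'E'
from h import *
from scipy.optimize import least_squares
c=bot.read_camera("top")
z=np.array([[70,107],[388,60],[424,275],[102,325]])/3.3+[180,150]
z=z-0.35
B=[[.095,.14,.07],[.095,-.14,.07],[-.095,-.14,.07],[-.095,.14,.07]]
print(ray(c,z,.07))
r=least_squares(lambda p:(proj(c,box(B,p))-z).ravel(),[.55,0,0.1])
print(r.x,r.fun)
p=r.x
for q in [[-.06,.09,.104],[-.06,0,.104],[-.06,-.09,.104],[-.005,-.06,.113],[.023,0,.105]]:
    print(q,box(q,p)[0],(proj(c,box(q,p))[0]+.35-[180,150])*3.3)
print(quat().as_matrix())
E
```

```text
[[ 0.56084131  0.16093025  0.07      ]
 [ 0.59381417 -0.11364783  0.07      ]
 [ 0.40859219 -0.13714222  0.07      ]
 [ 0.37400274  0.13651978  0.07      ]]
[0.48437237 0.0116559  0.12438919] [-0.50310325 -0.13431554  0.6101387  -0.77787634  0.69425757  0.3784769
 -0.80021576  0.47417424]
[-0.06, 0.09, 0.104] [0.41366977 0.09351641 0.104     ] [148.46199501 276.07474175]
[-0.06, 0, 0.104] [0.42483595 0.00421178 0.104     ] [256.61285794 259.55558758]
[-0.06, -0.09, 0.104] [ 0.43600213 -0.08509284  0.104     ] [364.62602938 242.85479564]
[-0.005, -0.06, 0.113] [ 0.48685512 -0.04850086  0.113     ] [318.70111381 181.69543421]
[0.023, 0, 0.105] [0.50719467 0.01450948 0.105     ] [241.37193691 160.18973495]
[[-4.07057037e-04  9.60023229e-01  2.79920050e-01]
 [ 1.09352774e-03  2.79920333e-01 -9.60022610e-01]
 [-9.99999319e-01 -8.46836202e-05 -1.16375557e-03]]
```

>>> drive_tool(slide=[[31,35,10],[62,70,20],[93,105,30],[124,140,40],[155,175,50],[186,210,60],[217,245,70],[248,280,80],[279,315,90],[310,350,100]], turn=[[0,0,-0.02],[0,0,-0.04],[0,0,-0.06],[0,0,-0.08],[0,0,-0.1],[0,0,-0.12],[0,0,-0.14],[0,0,-0.16],[0,0,-0.18],[0,0,-0.2]], gripper=[1,1,1,1,1,1,1,1,1,1])

```text
t: 1.2
eef_pos: [0.4997, -0.296, 0.3311]
tool_rot: [0.52, 0.479, 0.521, -0.479]
contact_force: [0.8, -1.0, -0.4]
gripper_width: 0.999
```

>>> drive_tool(slide=[[-8,42,0],[-16,84,0],[-24,126,0],[-32,168,0],[-40,210,0],[-48,252,0],[-55,296,0],[-55,296,0]], turn=[[0,0,0],[0,0,0],[0,0,0],[0,0,0],[0,0,0],[0,0,0],[0,0,0],[0,0,0]], gripper=[1,1,1,1,1,1,1,1])

```text
t: 2.0
eef_pos: [0.4437, 0.0061, 0.3316]
tool_rot: [0.522, 0.477, 0.523, -0.476]
contact_force: [0.4, -0.3, -0.2]
gripper_width: 0.999
```

Run:
```python
from h import *
c=snap("wrist","w1",None,1.5); print(bot.get_obs()["q"],bot.get_obs()["eef_pos"])
p=[.48437,.01166,.12439]
for n,q in dict(l=[-.06,.09,.104],m=[-.06,0,.104],r=[-.06,-.09,.104],k=[-.005,-.06,.113],h=[.023,0,.105],fl=[-.095,.14,.07],fr=[-.095,-.14,.07]).items(): print(n,proj(c,box(q,p))[0]*1.5)
```

```text
[ 0.24340566  0.020721   -0.3910714   1.91982949  0.00753392  1.20207538
 -1.63233423] [0.44422291 0.00275779 0.33142569]
l [281.76044048 266.55861684]
m [384.4666193  263.41764961]
r [487.73932874 260.21313984]
k [456.18291231 198.74226337]
h [381.21940685 164.88515731]
fl [242.14336999 293.06629682]
fr [530.16201752 284.38826295]
```

View pics/w1.png

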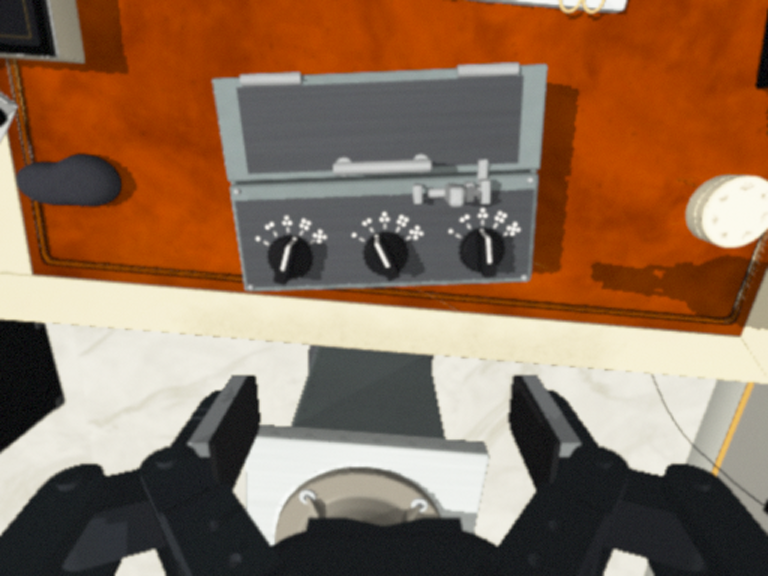

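```bash
python3 - <<'E'
from h import *
import pickle
c=snap("wrist","w2",(150,130,370,200),3.6); pickle.dump(c,open("w2.pkl","wb"))
i=c["color"][130:200,150:370,::-1]
E
python3 - <<'E'
import cv2
E
```

```text
(no output)
```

View pics/w2.png

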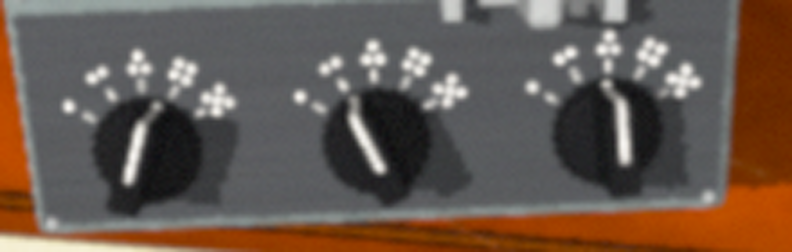

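Run:
```python
from h import *
import pickle
from scipy.optimize import least_squares
c=pickle.load(open("w2.pkl","rb"))
f=lambda p:np.array(p)/3.6+[150,130]-.36
S=f([[149,152],[377,144],[608,132]])
B=[[-.06,.09,.079],[-.06,0,.079],[-.06,-.09,.079]]
w1=np.array([[230,190],[541,178],[247,291],[527,281],[548,65],[213,80]])/1.5-.17
print(ray(c,S,.079)); 
P=[.48437,.01166,.12439]
z=np.r_[S,w1[2:]]
B+= [[-.095,.14,.07],[-.095,-.14,.07],[.095,-.14,.07],[.095,.14,.07]]
r=least_squares(lambda p:(proj(c,box(B,p))-z).ravel(),P); print(r.x,r.fun.round(1))
for a,b in [([127,185],[145,125]),([381,172],[353,112]),([625,163],[612,97])]:
    q=ray(c,f([a,b]),.104); d=q[1]-q[0]; print(q[:,:2],"joint",r.x[2]-np.arctan2(d[1],d[0]),"len",np.hypot(*d[:2]))
for k in B[:3]: print(box(k,r.x),box(k,P))
```

```text
[[ 0.41578287  0.09103714  0.079     ]
 [ 0.42679074  0.00348307  0.079     ]
 [ 0.43935738 -0.08454485  0.079     ]]
[0.48598953 0.00861051 0.12407817] [ 0.4  0.4  1.6  0.4  2.4  1.5 -3.4  1.2  2.1  1.4 -0.3 -0.8 -2.5 -1.9]
[[0.40965993 0.09372474]
 [0.43276848 0.08752808]] joint 0.38606913860579284 len 0.02392496314042783
[[0.42283476 0.00155636]
 [0.44415946 0.0135073 ]] joint -0.3867353294967823 len 0.024445200091566012
[[ 0.43405584 -0.0864966 ]
 [ 0.45771759 -0.07792206]] joint -0.22358258637722306 len 0.025167462602636765
[[0.4153124 0.090493  0.079    ]] [[0.41366734 0.09352045 0.079     ]]
[[0.4264508  0.00118491 0.079     ]] [[0.42483359 0.00421583 0.079     ]]
[[ 0.43758921 -0.08812319  0.079     ]] [[ 0.43599984 -0.08508879  0.079     ]]
```

>>> drive_tool(slide=[[-8,30,-40],[-16,60,-80],[-29,89,-120],[-29,89,-160],[-29,89,-180],[-29,89,-180]], turn=[[0,0,-0.12],[0,0,-0.24],[0,0,-0.345],[0,0,-0.345],[0,0,-0.345],[0,0,-0.345]], gripper=[1,1,1,0.6,0.6,0.6])

```text
t: 2.7
eef_pos: [0.4137, 0.0879, 0.1486]
tool_rot: [-0.43, -0.559, -0.432, 0.563]
contact_force: [0.2, -0.4, 0.0]
gripper_width: 0.602
```

Run:
```python
from h import *
c=snap("wrist","w3",None,1.5); o=bot.get_obs(); print(o["q"],o["eef_pos"],o["contact_force"]); M=quat().as_matrix();print(M, np.arctan2(M[1,2],M[0,2]))
```

```text
[ 0.07627234  0.21192193 -0.47845954  2.17886984  0.13677508  0.78148285
 -2.32280266] [0.41508189 0.08834895 0.15037286] [-0.06519289 -0.00471168  0.63651608]
[[-2.87427368e-03  9.66039814e-01 -2.58377275e-01]
 [-3.13576108e-04 -2.58379201e-01 -9.66043524e-01]
 [-9.99995820e-01 -2.69565253e-03  1.04557954e-03]] -1.832138534985408
```

View pics/w3.png

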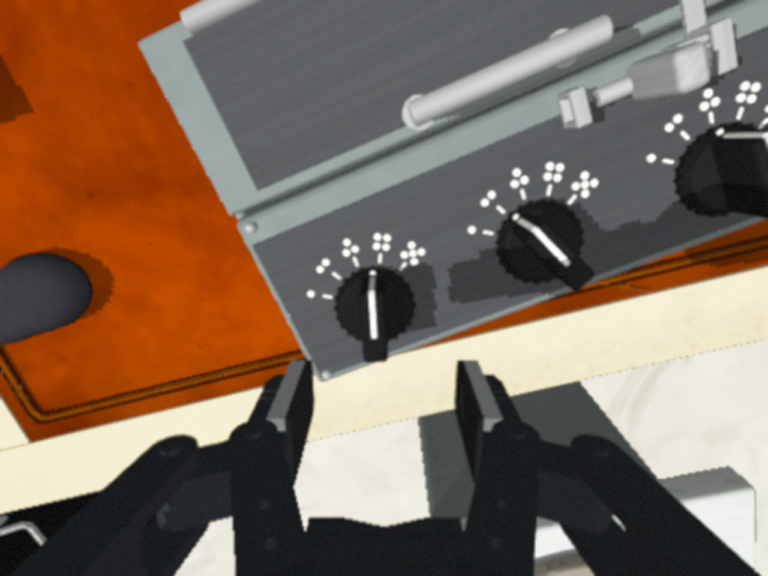

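Run:
```python
from h import *
c=bot.read_camera("wrist")
a=np.array([[376,304],[540,240],[373,338],[373,287]])/1.5-.17
print(ray(c,a[:2],.079),ray(c,a[2:],.104))
print(bot.get_obs()["eef_pos"])
```

```text
[[0.41849899 0.09208764 0.079     ]
 [0.43016253 0.00473055 0.079     ]] [[0.41142848 0.09510021 0.104     ]
 [0.43594812 0.08832475 0.104     ]]
[0.4161668  0.08878574 0.15159285]
```

>>> drive_tool(slide=[[0,3,-30],[0,3,-55],[0,3,-69],[0,3,-69],[0,3,-69]], turn=[[0,0,0],[0,0,0],[0,0,0],[0,0,0],[0,0,0]], gripper=[0.6,0.6,0.6,0.6,0.6])

```text
t: 3.3
eef_pos: [0.4175, 0.0917, 0.0839]
tool_rot: [0.431, 0.562, 0.43, -0.56]
contact_force: [1.0, 0.6, 0.1]
gripper_width: 0.6
```

Run:
```python
from h import *
c=snap("wrist","w4",None,1.5); o=bot.get_obs(); print(o["q"],o["eef_pos"],o["contact_force"]); M=quat().as_matrix();print(M[:,0], np.arctan2(M[1,2],M[0,2]))
```

```text
[ 0.02197162  0.332765   -0.44207953  2.22942856  0.24340239  0.62062026
 -2.43078801] [0.4176496  0.09180876 0.08407862] [0.8199406  0.18237882 1.01605478]
[ 2.75269140e-03  7.16192525e-04 -9.99995955e-01] -1.8331661589110646
```

View pics/w4.png

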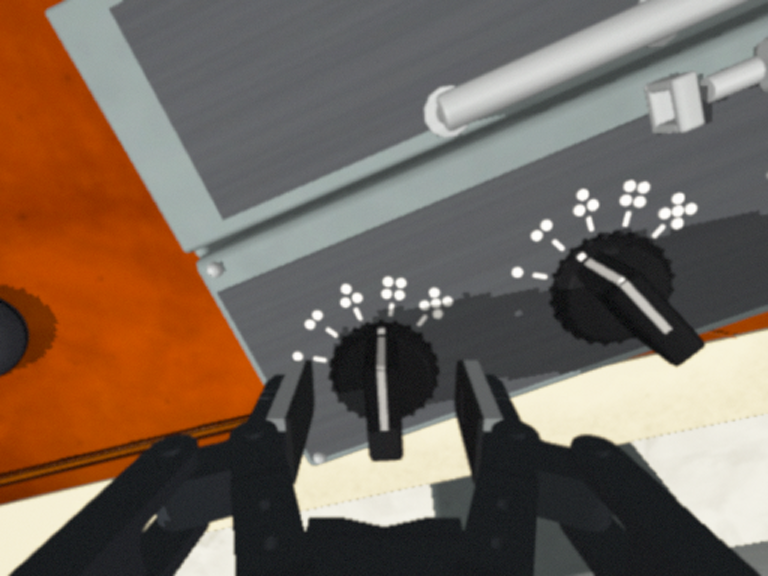

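>>> drive_tool(slide=[[0,0,1],[0,0,1],[0,0,1],[0,0,1],[0,0,1],[0,0,1]], turn=[[0,0,0],[0,0,0],[0,0,0],[0,0,0],[0,0,0],[0,0,0]], gripper=[0.3,0,0,0,0,0], squeeze=30)

```text
t: 3.95
eef_pos: [0.4183, 0.0918, 0.086]
tool_rot: [0.431, 0.562, 0.429, -0.56]
contact_force: [-1.6, -1.9, 8.9]
gripper_width: 0.129
```

>>> drive_tool(slide=[[0,0,1],[0,0,1],[0,0,1],[0,0,1],[0,0,1],[0,0,1],[0,0,1],[0,0,1],[0,0,1],[0,0,1]], turn=[[0,0,0.11],[0,0,0.22],[0,0,0.33],[0,0,0.44],[0,0,0.55],[0,0,0.66],[0,0,0.77],[0,0,0.88],[0,0,0.89],[0,0,0.89]], gripper=[0,0,0,0,0,0,0,0,0,0])

```text
t: 4.95
eef_pos: [0.4176, 0.0952, 0.0863]
tool_rot: [0.63, 0.323, 0.631, -0.317]
contact_force: [0.1, 12.3, -15.6]
gripper_width: 0.132
```

Run:
```python
from h import *
c=snap("wrist","w5",None,1.5); o=bot.get_obs(); print(o["q"],o["eef_pos"],o["contact_force"]); M=quat().as_matrix();print(M[:,0], np.arctan2(M[1,2],M[0,2]))
```

```text
[ 0.19853291  0.36553563 -0.65013975  2.21660191  0.35112456  0.65382351
 -1.64124539] [0.41760763 0.09520132 0.08631157] [  0.8909616   11.53627945 -15.03683522]
[ 0.00199547  0.0089087  -0.99995833] -0.9404568430958458
```

View pics/w5.png

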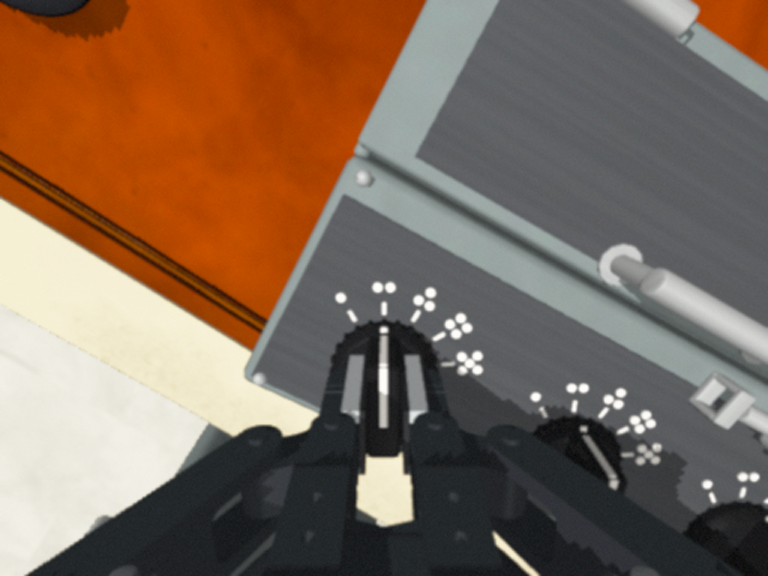

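>>> drive_tool(slide=[[0,0,0],[0,0,0],[0,0,0],[0,0,0],[0,0,25],[0,0,50],[0,0,50]], turn=[[0,0,0],[0,0,0],[0,0,0],[0,0,0],[0,0,0],[0,0,0],[0,0,0]], gripper=[0.3,0.5,0.5,0.5,0.5,0.5,0.5])

```text
t: 5.7
eef_pos: [0.4197, 0.0956, 0.1389]
tool_rot: [0.631, 0.325, 0.629, -0.316]
contact_force: [0.0, 0.2, 0.5]
gripper_width: 0.5
```

Run:
```python
from h import *
c=snap("wrist","w6",None,1.5); o=bot.get_obs(); print(o["q"],o["eef_pos"],o["contact_force"]); M=quat().as_matrix();print(M[:,0], np.arctan2(M[1,2],M[0,2]))
P=[.4875,.0105,.1241]
for q in [[-.06,.09,.079],[-.06,0,.079],[-.06,-.09,.079]]: print(box(q,P), proj(c,box(q,P))*1.5)
```

```text
[ 0.26437482  0.27412971 -0.70705648  2.17516224  0.24890503  0.76256531
 -1.54566694] [0.41886697 0.09510768 0.13761425] [ 1.0240263  -0.87520843 -0.83038826]
[ 0.00558665  0.00884539 -0.99994527] -0.9414754377571284
[[0.41682108 0.09238095 0.079     ]] [[385.59600385 325.82618594]]
[[0.42796143 0.0030731  0.079     ]] [[533.91059218 401.91063267]]
[[ 0.43910179 -0.08623475  0.079     ]] [[667.97417512 470.83069271]]
```

View pics/w6.png

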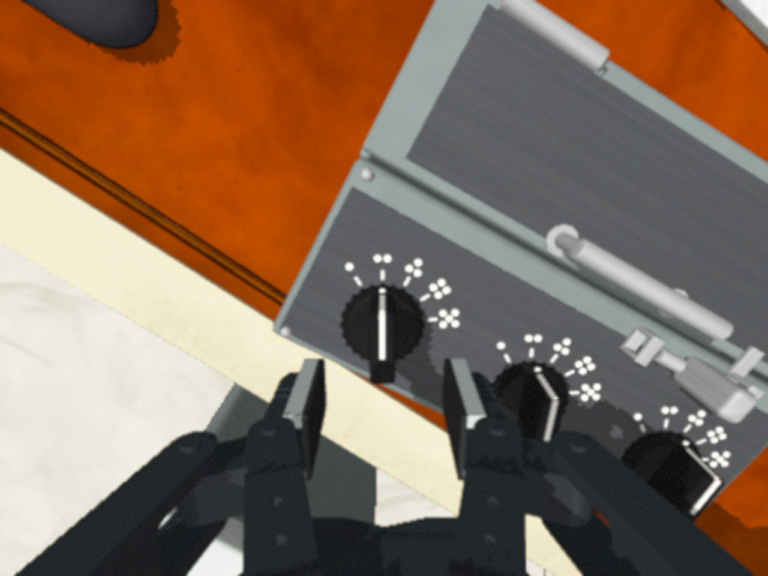

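>>> drive_tool(slide=[[4,-46,0],[9,-92,0],[9,-92,0],[9,-92,0],[9,-92,-25],[9,-92,-53],[9,-92,-53],[9,-92,-53]], turn=[[-0.009,0.006,-0.06],[-0.009,0.006,-0.119],[-0.009,0.006,-0.119],[-0.009,0.006,-0.119],[-0.009,0.006,-0.119],[-0.009,0.006,-0.119],[-0.009,0.006,-0.119],[-0.009,0.006,-0.119]], gripper=[0.5,0.5,0.5,0.5,0.5,0.5,0.5,0.5])

```text
t: 6.55
eef_pos: [0.4273, 0.0043, 0.0845]
tool_rot: [0.61, 0.357, 0.611, -0.357]
contact_force: [0.9, 0.5, 0.7]
gripper_width: 0.5
```

Run:
```python
from h import *
c=snap("wrist","w7",None,1.5); o=bot.get_obs(); print(o["q"],o["eef_pos"],o["contact_force"]); M=quat().as_matrix();print(M[:,0], np.arctan2(M[1,2],M[0,2]))
```

```text
[ 0.3575462   0.35731281 -0.59231937  2.2180157   0.32907313  0.64926546
 -1.52909505] [0.42812631 0.00411324 0.08519714] [0.57482533 0.57876898 0.88788242]
[ 3.08722326e-04 -6.22417141e-05 -9.99999950e-01] -1.0586320766057002
```

View pics/w7.png

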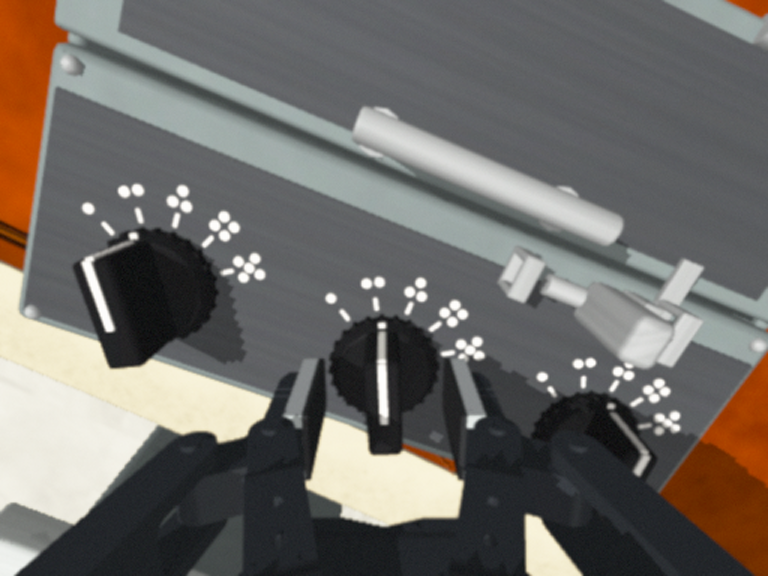

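>>> drive_tool(slide=[[0,0,1],[0,0,1],[0,0,1],[0,0,1],[0,0,1]], turn=[[0,0,0],[0,0,0],[0,0,0],[0,0,0],[0,0,0]], gripper=[0.3,0,0,0,0], squeeze=30)

```text
t: 7.1
eef_pos: [0.4289, 0.0052, 0.0874]
tool_rot: [0.611, 0.357, 0.61, -0.356]
contact_force: [-1.6, 3.2, 9.1]
gripper_width: 0.131
```

>>> drive_tool(slide=[[0,0,0],[0,0,0],[0,0,0],[0,0,0],[0,0,0],[0,0,0],[0,0,0],[0,0,0],[0,0,0],[0,0,0]], turn=[[0,0,-0.11],[0,0,-0.22],[0,0,-0.33],[0,0,-0.44],[0,0,-0.55],[0,0,-0.66],[0,0,-0.77],[0,0,-0.88],[0,0,-0.89],[0,0,-0.89]], gripper=[0,0,0,0,0,0,0,0,0,0])

```text
t: 8.1
eef_pos: [0.4289, 0.0025, 0.0876]
tool_rot: [-0.398, -0.585, -0.395, 0.586]
contact_force: [2.7, -8.6, -5.4]
gripper_width: 0.13
```

Run:
```python
from h import *
c=snap("wrist","w8",None,1.5); o=bot.get_obs(); print(o["q"],o["eef_pos"],o["contact_force"]); M=quat().as_matrix();print(M[:,0], np.arctan2(M[1,2],M[0,2]))
```

```text
[ 0.18595657  0.32138751 -0.39120461  2.22660873  0.21493115  0.62620013
 -2.31244124] [0.42890486 0.00246694 0.08758385] [ 1.77198496 -8.31806246 -6.19768843]
[ 0.00204205 -0.00427971 -0.99998876] -1.9504588644922676
```

View pics/w8.png

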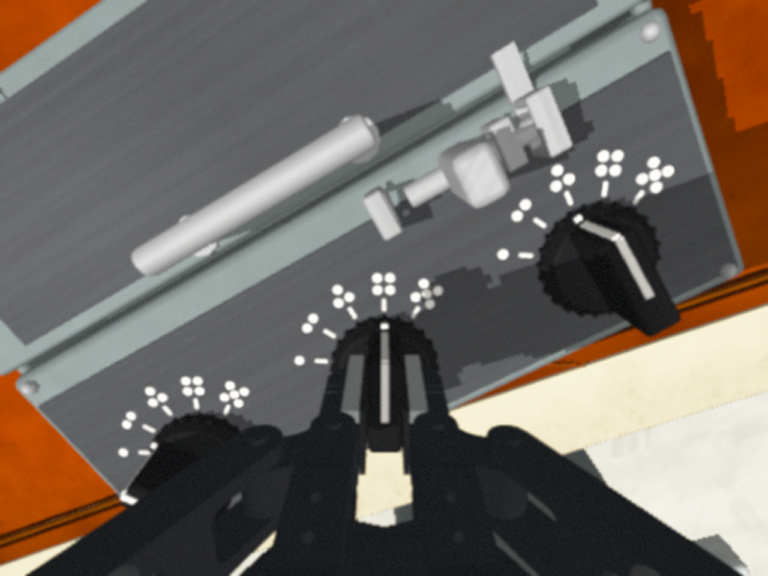

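>>> drive_tool(slide=[[0,0,0],[0,0,0],[0,0,0],[0,0,0],[0,0,25],[0,0,50],[0,0,50]], turn=[[0,0,0],[0,0,0],[0,0,0],[0,0,0],[0,0,0],[0,0,0],[0,0,0]], gripper=[0.3,0.5,0.5,0.5,0.5,0.5,0.5])

```text
t: 8.85
eef_pos: [0.431, 0.003, 0.1402]
tool_rot: [0.399, 0.587, 0.394, -0.584]
contact_force: [1.1, -0.2, 0.5]
gripper_width: 0.5
```

Run:
```python
from h import *
c=snap("wrist","w9",None,1.5); o=bot.get_obs(); print(o["q"],o["eef_pos"],o["contact_force"]); M=quat().as_matrix();print(M[:,0], np.arctan2(M[1,2],M[0,2]))
P=[.4875,.0105,.1241]
for q in [[-.06,.09,.079],[-.06,0,.079],[-.06,-.09,.079]]: print(box(q,P), proj(c,box(q,P))*1.5)
import pickle; pickle.dump(c,open("w9.pkl","wb"))
```

```text
[ 0.2235091   0.23018329 -0.42302985  2.18599623  0.14616882  0.74576914
 -2.24714705] [0.43009317 0.00277784 0.13884092] [0.52182644 0.39836783 0.8678127 ]
[ 0.00552689 -0.00422352 -0.99997581] -1.9502743092083625
[[0.41682108 0.09238095 0.079     ]] [[238.48753571 397.51010594]]
[[0.42796143 0.0030731  0.079     ]] [[386.74008712 321.7918495 ]]
[[ 0.43910179 -0.08623475  0.079     ]] [[554.33534495 236.39607109]]
```

View pics/w9.png

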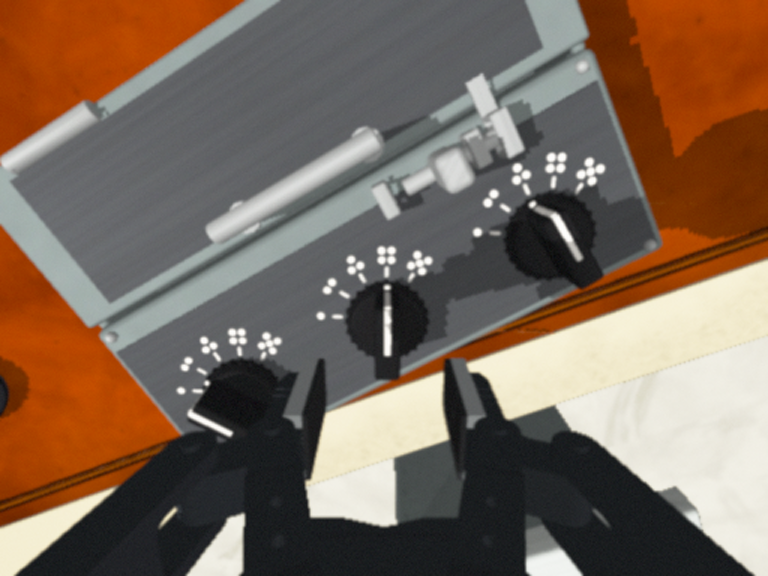

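Run:
```python
from h import *
import pickle
c=pickle.load(open("w9.pkl","rb"))
q=ray(c,np.array([[578,260],[557,217]])/1.5-.17,.104); d=q[1]-q[0]; print(q,np.arctan2(d[1],d[0]),.1241-np.arctan2(d[1],d[0]))
print(ray(c,np.array([[550,236],[386,320]])/1.5-.17,.079))
# knob top corners guess
print(ray(c,np.array([[457,165]])/1.5,.113))
```

```text
[[ 0.43418944 -0.08548133  0.104     ]
 [ 0.45506212 -0.08191584  0.104     ]] 0.16918778795129716 -0.045087787951297156
[[ 0.44020567 -0.08431655  0.079     ]
 [ 0.42917929  0.0031279   0.079     ]]
[[ 0.49034628 -0.04955019  0.113     ]]
```

>>> drive_tool(slide=[[3,-29,0],[6,-58,0],[9,-88,0],[9,-88,0],[9,-88,0],[9,-88,-20]], turn=[[0.004,0.005,0.14],[0.004,0.005,0.28],[0.004,0.005,0.42],[0.004,0.005,0.56],[0.004,0.005,0.58],[0.004,0.005,0.58]], gripper=[0.5,0.5,0.5,0.5,0.5,0.5])

```text
t: 9.5
eef_pos: [0.4406, -0.0849, 0.1197]
tool_rot: [0.548, 0.45, 0.546, -0.447]
contact_force: [-0.2, -0.7, 0.2]
gripper_width: 0.498
```

Run:
```python
from h import *
c=snap("wrist","w10",None,1.5); o=bot.get_obs(); print(o["q"],o["eef_pos"],o["contact_force"]); M=quat().as_matrix();print(M[:,0], np.arctan2(M[1,2],M[0,2]))
```

```text
[ 0.45131568  0.30274221 -0.45799006  2.16412655  0.19805559  0.71544264
 -1.51159253] [ 0.43779977 -0.08450913  0.11613058] [-0.6076399   0.28287456 -3.14613394]
[-0.00132396  0.00279279 -0.99999522] -1.3726002437569815
```

View pics/w10.png

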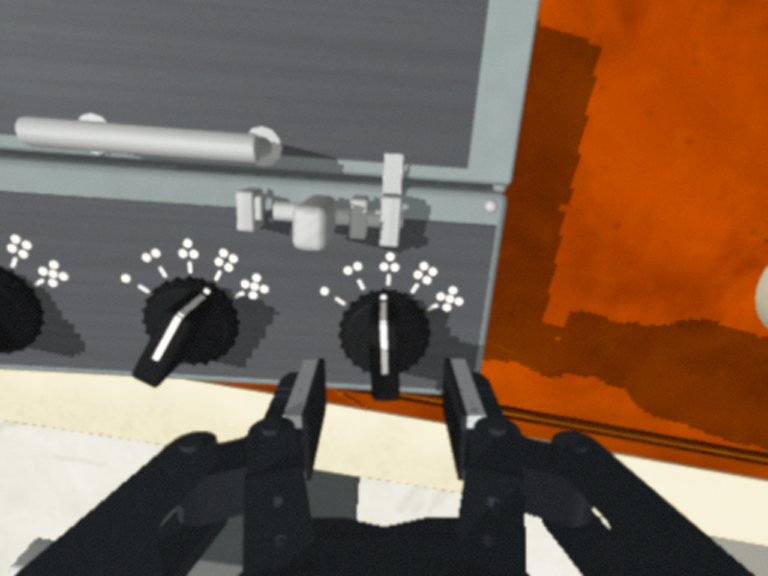

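>>> drive_tool(slide=[[1,0,-15],[1,0,-30],[1,0,-30],[1,0,-29],[1,0,-29],[1,0,-29],[1,0,-29],[1,0,-29]], turn=[[0,0,0],[0,0,0],[0,0,0],[0,0,0],[0,0,0],[0,0,0],[0,0,0],[0,0,0]], gripper=[0.5,0.5,0.5,0.3,0,0,0,0], squeeze=30)

```text
t: 10.35
eef_pos: [0.4394, -0.0851, 0.088]
tool_rot: [0.546, 0.449, 0.547, -0.448]
contact_force: [-1.2, -2.7, 7.3]
gripper_width: 0.133
```

>>> drive_tool(slide=[[0,0,0],[0,0,0],[0,0,0],[0,0,0],[0,0,0],[0,0,0],[0,0,0],[0,0,0],[0,0,0],[0,0,0]], turn=[[0,0,0.11],[0,0,0.22],[0,0,0.33],[0,0,0.44],[0,0,0.55],[0,0,0.66],[0,0,0.77],[0,0,0.88],[0,0,0.93],[0,0,0.93]], gripper=[0,0,0,0,0,0,0,0,0,0])

```text
t: 11.35
eef_pos: [0.4384, -0.0839, 0.0881]
tool_rot: [0.689, 0.156, 0.691, -0.154]
contact_force: [-4.1, 3.7, 4.1]
gripper_width: 0.127
```

Run:
```python
from h import *
c=snap("wrist","w11",None,1.5); o=bot.get_obs(); print(o["q"],o["eef_pos"],o["contact_force"]); M=quat().as_matrix();print(M[:,0], np.arctan2(M[1,2],M[0,2]))
```

```text
[ 0.60545314  0.39239484 -0.65079674  2.17134074  0.36880237  0.68945654
 -0.74141526] [ 0.43835184 -0.08388076  0.08807423] [-3.81373634  2.95215028  4.56747574]
[-0.00330479  0.00238591 -0.99999169] -0.44314539974037914
```

View pics/w11.png

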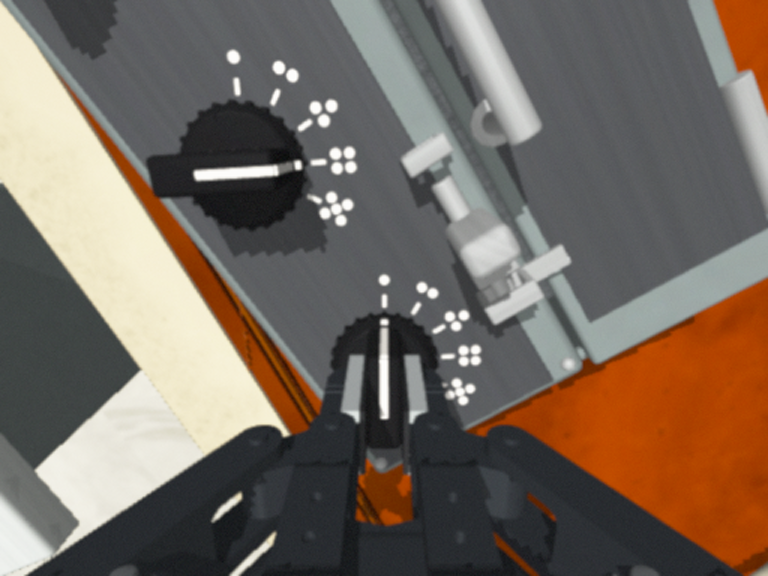

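>>> drive_tool(slide=[[0,0,0],[0,0,0],[0,0,0],[0,0,25],[0,0,60],[0,0,90],[0,0,90]], turn=[[0,0,0],[0,0,0],[0,0,0],[0,0,0],[0,0,0],[0,0,0],[0,0,0]], gripper=[0.35,0.35,0.35,0.35,0.35,0.35,0.35])

```text
t: 12.1
eef_pos: [0.4412, -0.0842, 0.1817]
tool_rot: [0.691, 0.156, 0.688, -0.155]
contact_force: [0.1, 0.5, -0.1]
gripper_width: 0.349
```

Run:
```python
from h import *
c=snap("wrist","w12",None,1.5); o=bot.get_obs(); print(o["q"],o["eef_pos"],o["contact_force"]); M=quat().as_matrix();print(M[:,0], np.arctan2(M[1,2],M[0,2]))
import pickle; pickle.dump(c,open("w12.pkl","wb"))
P=[.4885,.0105,.1241]
for q in [[-.06,.09,.079],[-.06,-.09,.079],[-.005,-.06,.113],[.023,0,.105]]: print(box(q,P), proj(c,box(q,P))*1.5)
```

```text
[ 0.70425041  0.24165392 -0.73297857  2.09186311  0.20858553  0.87826628
 -0.59228162] [ 0.43990318 -0.08432199  0.17981041] [0.1347615  0.46983146 0.27748304]
[ 1.06324046e-03  7.70127507e-04 -9.99999138e-01] -0.44403462819352146
[[0.41782108 0.09238095 0.079     ]] [[177.91329562  -8.5493335 ]]
[[ 0.44010179 -0.08623475  0.079     ]] [[382.19254748 292.70250121]]
[[ 0.49096535 -0.04965748  0.113     ]] [[445.25685146 207.84661801]]
[[0.51132312 0.01334698 0.105     ]] [[430.23161758  56.71762627]]
```

View pics/w12.png

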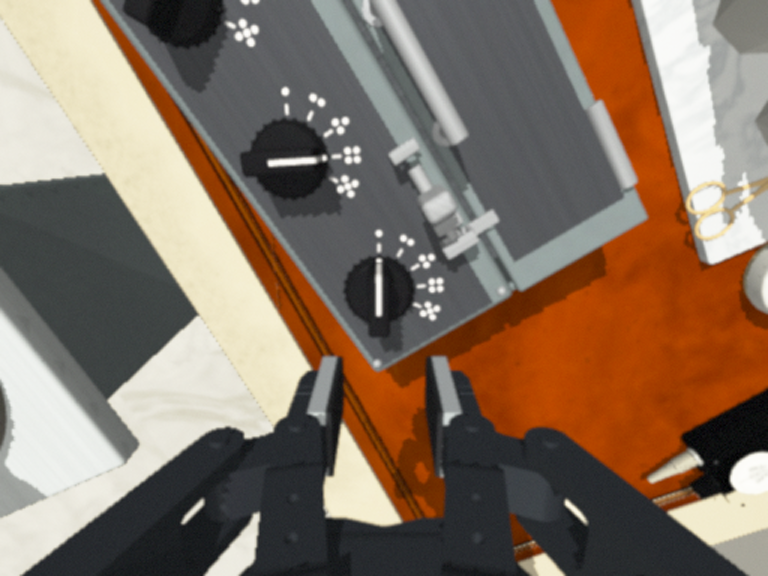

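Run:
```python
from h import *
import pickle
for n,(x0,y0) in dict(w9=(235,40),w12=(245,85)).items():
    i=pickle.load(open(n+".pkl","rb"))["color"][y0:y0+95,x0:x0+130,::-1]
    cv2.imwrite(f"pics/{n}z.png",cv2.resize(i,None,fx=6,fy=6,interpolation=cv2.INTER_CUBIC))
```

```text
(no output)
```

View pics/w9z.png

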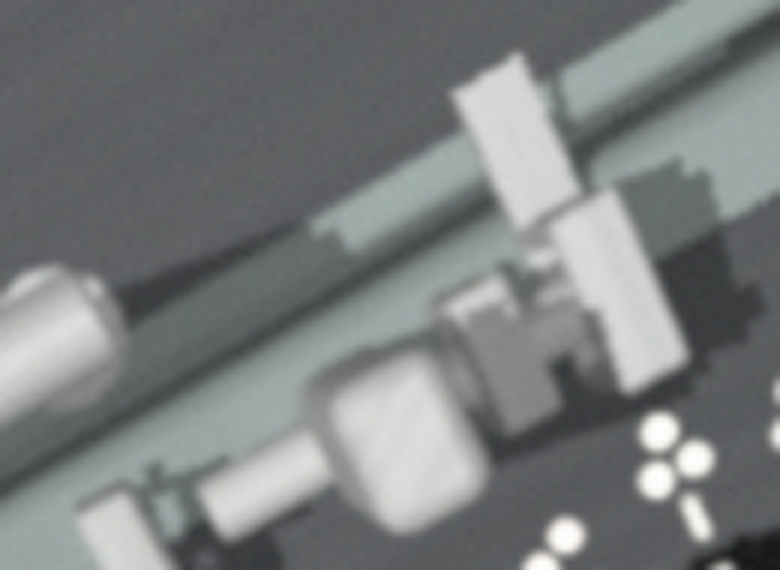

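View pics/w12z.png

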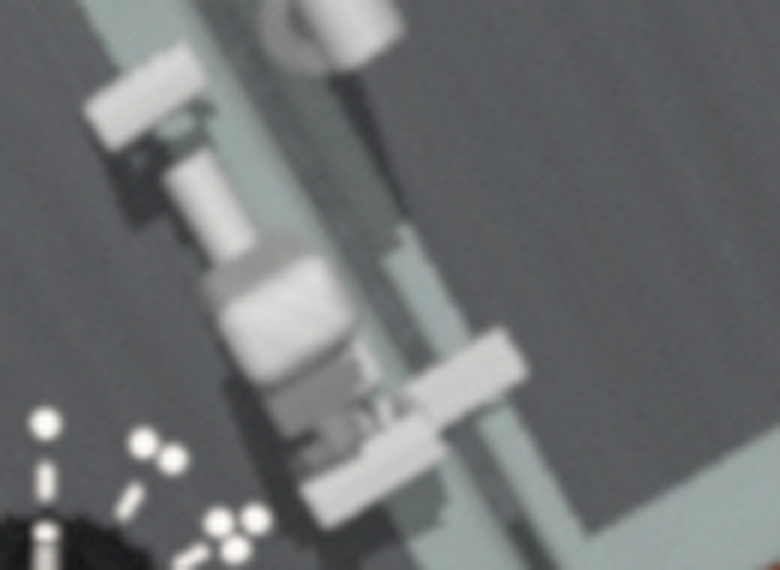

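Run:
```python
from h import *
import pickle
a=pickle.load(open("w9.pkl","rb"));b=pickle.load(open("w12.pkl","rb"))
def und(c,p): return cv2.undistortPoints(np.array(p,float).reshape(-1,1,2),K(c),np.array(c["dist_coeffs"])).reshape(-1,2)
A=np.array([[632,390],[688,352],[455,95],[518,55],[330,400],[405,350],[490,470]])/6+[235,40]-.4
B=np.array([[302,492],[330,528],[498,328],[526,365],[222,315],[312,258],[265,382]])/6+[245,85]-.4
Pm=lambda c:np.c_[c["R"],c["t"]]
X=cv2.triangulatePoints(Pm(a),Pm(b),und(a,A).T,und(b,B).T); X=(X[:3]/X[3]).T
P=[.4885,.0105,.1241]
d=X-[P[0],P[1],0]; c,s=np.cos(P[2]),np.sin(P[2])
print(np.c_[c*d[:,0]+s*d[:,1],-s*d[:,0]+c*d[:,1],d[:,2]].round(4))
for k in (0,2): print(k, proj(a,X[k:k+1])-A[k])
```

```text
[[-0.0168 -0.0844  0.0865]
 [-0.0161 -0.0912  0.0863]
 [ 0.0188 -0.0833  0.0707]
 [ 0.0192 -0.0899  0.0734]
 [-0.0103 -0.0636  0.0305]
 [-0.0003 -0.0618  0.0835]
 [-0.0135 -0.0643  0.1073]]
0 [[ 0.24139907 -0.01660496]]
2 [[-5.62113434e-03  2.15739283e-05]]
```

>>> drive_tool(slide=[[20,10,0],[35,25,0],[51,35,0],[51,35,0],[51,35,0],[51,35,0],[51,35,0],[51,35,-25],[51,35,-45],[51,35,-45]], turn=[[0,0,-0.14],[0,0,-0.28],[0,0,-0.42],[0,0,-0.56],[0,0,-0.7],[0,0,-0.84],[0,0,-0.98],[0,0,-1.003],[0,0,-1.003],[0,0,-1.003]], gripper=[0.5,0.5,0.5,0.5,0.5,0.5,0.5,0.5,0.5,0.5])

```text
t: 13.15
eef_pos: [0.4881, -0.0494, 0.1315]
tool_rot: [0.529, 0.467, 0.532, -0.469]
contact_force: [0.0, -0.2, -0.1]
gripper_width: 0.501
```

Run:
```python
from h import *
c=snap("wrist","w13",None,1.5); o=bot.get_obs(); print(o["q"],o["eef_pos"],o["contact_force"]); M=quat().as_matrix();print(M[:,0], np.arctan2(M[1,2],M[0,2]))
```

```text
[ 0.41286039  0.35464446 -0.52265321  2.04755935  0.24323835  0.80173291
 -1.70061546] [ 0.48926933 -0.049272    0.13302429] [ 1.04958692 -0.28490796  0.97229077]
[-3.21378015e-03  1.92954454e-05 -9.99994836e-01] -1.4466975502244541
```

View pics/w13.png

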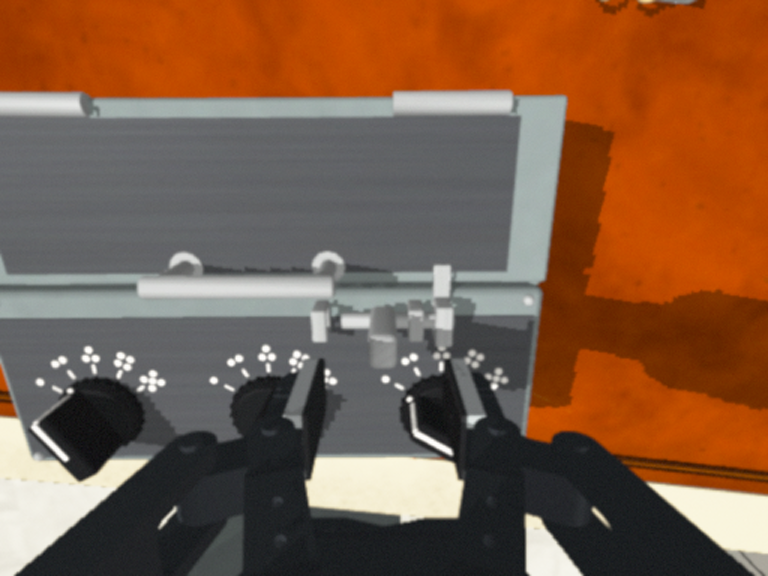

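>>> drive_tool(slide=[[1,0,-20],[1,0,-41],[1,0,-41],[1,0,-41],[1,0,-41],[1,0,-41],[1,0,-41],[1,0,-41]], turn=[[0,0,0],[0,0,0],[0,0,0],[0,0,0],[0,0,0],[0,0,0],[0,0,0],[0,0,0]], gripper=[0.5,0.5,0.5,0.3,0,0,0,0], squeeze=30)

```text
t: 14.0
eef_pos: [0.4912, -0.0485, 0.0934]
tool_rot: [0.53, 0.468, 0.531, -0.468]
contact_force: [-1.9, 2.5, 7.1]
gripper_width: 0.127
```

Run:
```python
from h import *
c=snap("wrist","w14",None,1.5); o=bot.get_obs(); print(o["q"],o["eef_pos"],o["contact_force"]); M=quat().as_matrix();print(M[:,0], np.arctan2(M[1,2],M[0,2]))
```

```text
[ 0.38376717  0.41764954 -0.49691857  2.07373789  0.29731735  0.71914918
 -1.74909215] [ 0.49114833 -0.04845756  0.09341592] [-1.9891606   3.0956968   7.24215213]
[-1.06890216e-03  3.06542922e-04 -9.99999382e-01] -1.4458909267391713
```

View pics/w14.png

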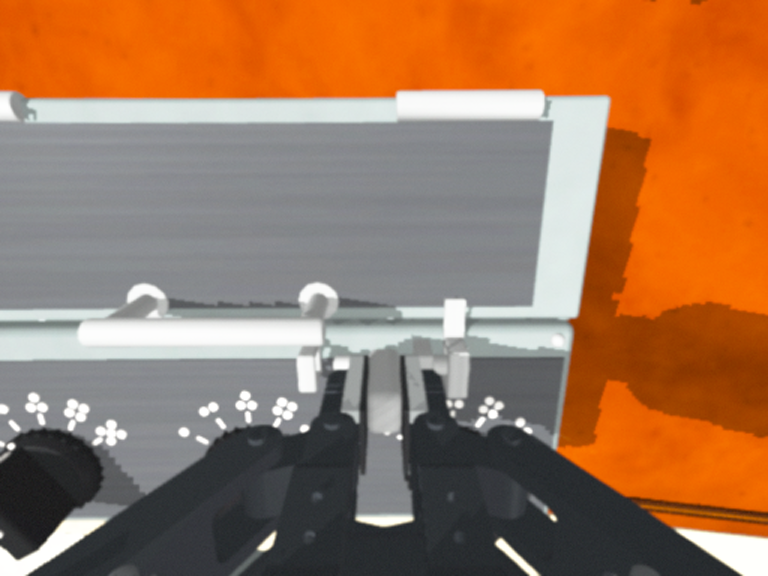

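>>> drive_tool(slide=[[-0.6,5,0],[-1.2,10,0],[-1.8,15,0],[-2.5,20,0],[-3,24,0],[-3.1,25,0],[-3.1,25,0]], turn=[[0,0,0],[0,0,0],[0,0,0],[0,0,0],[0,0,0],[0,0,0],[0,0,0]], gripper=[0,0,0,0,0,0,0])

```text
t: 14.75
eef_pos: [0.4879, -0.0236, 0.0935]
tool_rot: [0.53, 0.467, 0.531, -0.468]
contact_force: [-1.2, -1.7, -0.1]
gripper_width: 0.131
```

Run:
```python
from h import *
c=snap("wrist","w15",None,1.5); o=bot.get_obs(); print(o["q"],o["eef_pos"],o["contact_force"]); M=quat().as_matrix();print(M[:,0], np.arctan2(M[1,2],M[0,2]))
```

```text
[ 0.33938074  0.41176279 -0.50351753  2.08442168  0.29833701  0.71549522
 -1.80254608] [ 0.48790714 -0.0235703   0.09347366] [-2.78749659 -1.83550635  0.7899079 ]
[-1.38725174e-03  1.25594991e-04 -9.99999030e-01] -1.4460874642340555
```

View pics/w15.png

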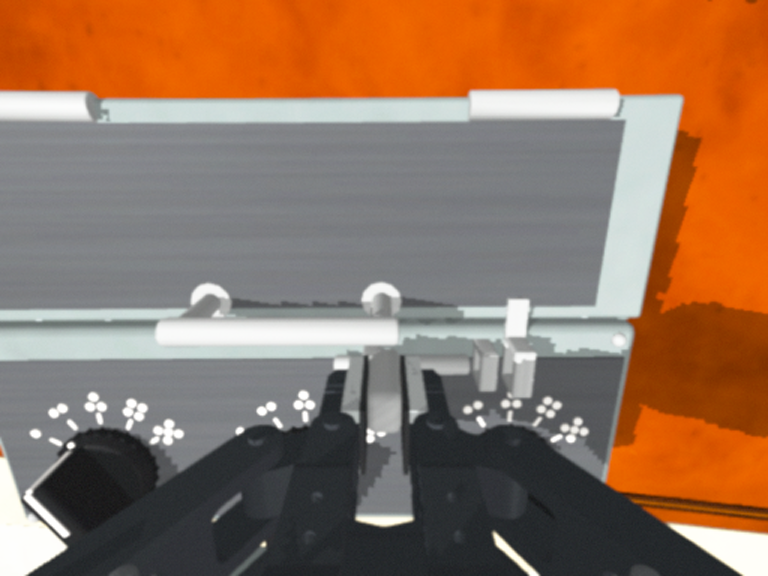

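>>> drive_tool(slide=[[-0.2,1.5,0],[-0.2,1.5,0],[0,0,0],[0,0,0],[0,0,0],[0,0,25],[0,0,55],[0,0,80],[0,0,80]], turn=[[0,0,0],[0,0,0],[0,0,0],[0,0,0],[0,0,0],[0,0,0],[0,0,0],[0,0,0],[0,0,0]], gripper=[0,0,0.35,0.35,0.35,0.35,0.35,0.35,0.35])

```text
t: 15.7
eef_pos: [0.4904, -0.0228, 0.1768]
tool_rot: [0.532, 0.469, 0.529, -0.466]
contact_force: [0.3, 0.2, -0.4]
gripper_width: 0.345
```

Run:
```python
from h import *
c=snap("wrist","w16",None,1.5); o=bot.get_obs(); print(o["q"],o["eef_pos"],o["contact_force"]); M=quat().as_matrix();print(M[:,0], np.arctan2(M[1,2],M[0,2]))
import pickle; pickle.dump(c,open("w16.pkl","wb"))
P=[.4885,.0105,.1241]
for q in [[-.06,.09,.079],[-.005,-.035,.113],[.023,.04,.105],[.023,-.04,.105]]: print(box(q,P), proj(c,box(q,P))*1.5)
```

```text
[ 0.39579879  0.29010406 -0.5548729   2.01825693  0.1968244   0.88191887
 -1.71163122] [ 0.48918449 -0.02307188  0.17500353] [ 0.04504441  0.71969669 -0.468276  ]
[ 2.49171742e-03  8.62380461e-05 -9.99996892e-01] -1.4457801592131758
[[0.41782108 0.09238095 0.079     ]] [[184.6299497  380.65583751]]
[[ 0.48787081 -0.02484974  0.113     ]] [[387.39064289 319.48995663]]
[[0.50637185 0.05303936 0.105     ]] [[238.73072622 262.00236916]]
[[ 0.51627439 -0.0263454   0.105     ]] [[397.33075527 262.13070179]]
```

View pics/w16.png

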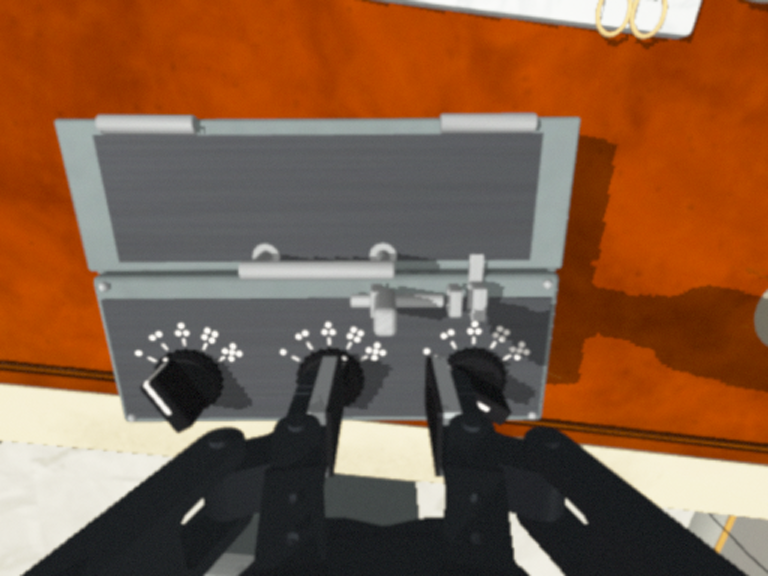

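Run:
```python
from h import *
import pickle
c=pickle.load(open("w16.pkl","rb"))
pts=np.array([[241,271],[393,270],[196,117],[440,114],[185,380],[384,322]])/1.5-.17
for z in (.1,.103): print(ray(c,pts[:2],z))
print(ray(c,pts[2:4],.075),ray(c,pts[4:5],.079),ray(c,pts[5:],.113))
```

```text
[[ 0.50023344  0.05342954  0.1       ]
 [ 0.51060186 -0.02486312  0.1       ]]
[[ 0.5012254   0.05253397  0.103     ]
 [ 0.51145195 -0.02468738  0.103     ]]
[[ 0.57232037  0.08550324  0.075     ]
 [ 0.58971127 -0.03943897  0.075     ]] [[0.41847389 0.09230117 0.079     ]] [[ 0.48640966 -0.02316498  0.113     ]]
```

>>> drive_tool(slide=[[5,15,0],[10,30,0],[19,47,0],[19,47,0],[19,47,0],[19,47,0],[19,47,0],[19,47,0],[19,47,0],[19,47,0]], turn=[[0,0,0.14],[0,0,0.28],[0,0,0.42],[0,0,0.56],[0,0,0.7],[0,0,0.84],[0,0,0.98],[0,0,1.12],[0,0,1.26],[0,0,1.4]], gripper=[0.5,0.5,0.5,0.5,0.5,0.5,0.5,0.5,0.5,0.5])

```text
t: 16.75
eef_pos: [0.5074, 0.0241, 0.1738]
tool_rot: [0.706, 0.015, 0.708, -0.013]
contact_force: [0.4, 0.1, -0.3]
gripper_width: 0.504
```

>>> drive_tool(slide=[[0,0,0],[0,0,0],[0,0,-20],[0,0,-40],[0,0,-40]], turn=[[0,0,0.12],[0,0,0.17],[0,0,0.17],[0,0,0.17],[0,0,0.17]], gripper=[0.5,0.5,0.5,0.5,0.5])

```text
t: 17.25
eef_pos: [0.5049, 0.0239, 0.1307]
tool_rot: [0.703, -0.045, 0.708, 0.048]
contact_force: [-0.4, 0.8, 0.0]
gripper_width: 0.501
```

Run:
```python
from h import *
c=snap("wrist","w17",None,1.5); o=bot.get_obs(); print(o["q"],o["eef_pos"],o["contact_force"]); M=quat().as_matrix();print(M[:,0], np.arctan2(M[1,2],M[0,2]))
import pickle; pickle.dump(c,open("w17.pkl","wb"))
```

```text
[ 0.51823234  0.46305833 -0.85011589  1.99858228  0.44380562  0.88032359
 -0.44108085] [0.50588013 0.02424755 0.13215177] [-0.07832644 -0.2071217   1.27211004]
[-0.00599862  0.00335767 -0.99997637] 0.13110137726738386
```

View pics/w17.png

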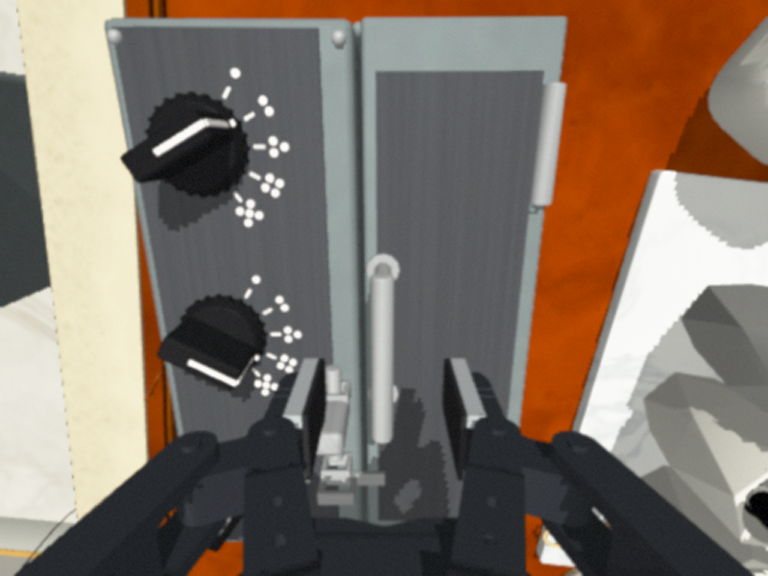

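>>> drive_tool(slide=[[1,0,-20],[1,0,-40],[1,0,-40],[1,0,-40],[1,0,-40],[1,0,-40],[1,0,-40],[1,0,-40]], turn=[[0,0,-0.007],[0,0,-0.007],[0,0,-0.007],[0,0,-0.007],[0,0,-0.007],[0,0,-0.007],[0,0,-0.007],[0,0,-0.007]], gripper=[0.5,0.5,0.5,0.3,0.2,0,0,0], squeeze=25)

```text
t: 18.1
eef_pos: [0.5039, 0.024, 0.0928]
tool_rot: [0.702, -0.043, 0.71, 0.045]
contact_force: [-9.9, -1.5, 10.7]
gripper_width: 0.1
```

Run:
```python
from h import *
c=snap("wrist","w18",None,1.5); o=bot.get_obs(); print(o["q"],o["eef_pos"],o["contact_force"],o["gripper_width"]); M=quat().as_matrix();print(M[:,0], np.arctan2(M[1,2],M[0,2]))
```

```text
[ 0.47537407  0.51851085 -0.80527212  2.02747881  0.5070889   0.81607566
 -0.50275387] [0.50391749 0.02401849 0.09282604] [-10.4404224   -0.89958036  10.49195406] 0.10217591849482383
[-1.11652454e-02  9.55619112e-04 -9.99937210e-01] 0.12446310924755091
```

View pics/w18.png

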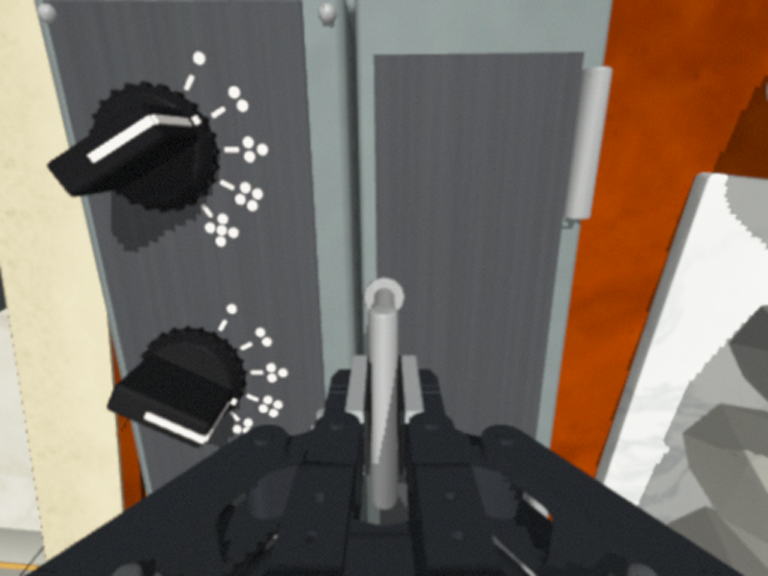

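Run:
```python
import numpy as np
u=np.array([.9923,.1238]); v=np.array([-.1238,.9923])
def S(th):
    a=np.radians(157.4-th); f=np.radians(th)/2
    d=72+78*np.cos(a)-7.5*np.sin(f); z=78*np.sin(a)-30+7.5*(1-np.cos(f))
    return np.r_[d*u,z],np.r_[f*v,0]
def tab(t0,ts):
    s0,r0=S(t0)
    for t in ts: s,r=S(t); print(t,(s-s0).round(1).tolist(),(r-r0).round(3).tolist())
tab(0,np.arange(3.5,36,3.5)); tab(35,np.arange(38.5,71,3.5))
```

```text
3.5 [1.7, 0.2, 4.3] [-0.004, 0.03, 0.0]
7.0 [3.7, 0.5, 8.6] [-0.008, 0.061, 0.0]
10.5 [5.9, 0.7, 12.7] [-0.011, 0.091, 0.0]
14.0 [8.4, 1.0, 16.6] [-0.015, 0.121, 0.0]
17.5 [11.1, 1.4, 20.4] [-0.019, 0.152, 0.0]
21.0 [14.0, 1.8, 23.9] [-0.023, 0.182, 0.0]
24.5 [17.2, 2.1, 27.3] [-0.026, 0.212, 0.0]
28.0 [20.5, 2.6, 30.5] [-0.03, 0.242, 0.0]
31.5 [24.1, 3.0, 33.5] [-0.034, 0.273, 0.0]
35.0 [27.7, 3.5, 36.2] [-0.038, 0.303, 0.0]
38.5 [3.9, 0.5, 2.5] [-0.004, 0.03, 0.0]
42.0 [7.8, 1.0, 4.8] [-0.008, 0.061, 0.0]
45.5 [12.0, 1.5, 6.8] [-0.011, 0.091, 0.0]
49.0 [16.2, 2.0, 8.5] [-0.015, 0.121, 0.0]
52.5 [20.5, 2.6, 9.9] [-0.019, 0.152, 0.0]
56.0 [24.9, 3.1, 11.1] [-0.023, 0.182, 0.0]
59.5 [29.4, 3.7, 12.0] [-0.026, 0.212, 0.0]
63.0 [33.9, 4.2, 12.7] [-0.03, 0.242, 0.0]
66.5 [38.4, 4.8, 13.0] [-0.034, 0.273, 0.0]
70.0 [43.0, 5.4, 13.1] [-0.038, 0.303, 0.0]
```

First a small lift, to check the lid is free.

>>> drive_tool(slide=[[1.7,0.2,4.3],[3.7,0.5,8.6],[5.9,0.7,12.7],[5.9,0.7,12.7]], turn=[[-0.004,0.03,0],[-0.008,0.061,0],[-0.011,0.091,0],[-0.011,0.091,0]], gripper=[0,0,0,0], squeeze=40)

```text
t: 18.55
eef_pos: [0.5098, 0.0248, 0.1062]
tool_rot: [0.668, -0.045, 0.741, 0.043]
contact_force: [-2.9, 0.4, 1.7]
gripper_width: 0.093
```

Run:
```python
from h import *
c=snap("wrist","w19",None,1.5); o=bot.get_obs(); print(o["q"],o["eef_pos"],o["contact_force"],o["gripper_width"]); M=quat().as_matrix();print(M[:,0], np.arctan2(M[1,2],M[0,2]))
```

```text
[ 0.46223849  0.55430786 -0.81099979  1.93886665  0.45990961  0.96061531
 -0.46050047] [0.5097492  0.02477675 0.10605544] [-1.63862279 -0.06887103  1.75128835] 0.09555280964885264
[-0.10182312 -0.01018668 -0.99475036] 0.12445598409829083
```

View pics/w19.png

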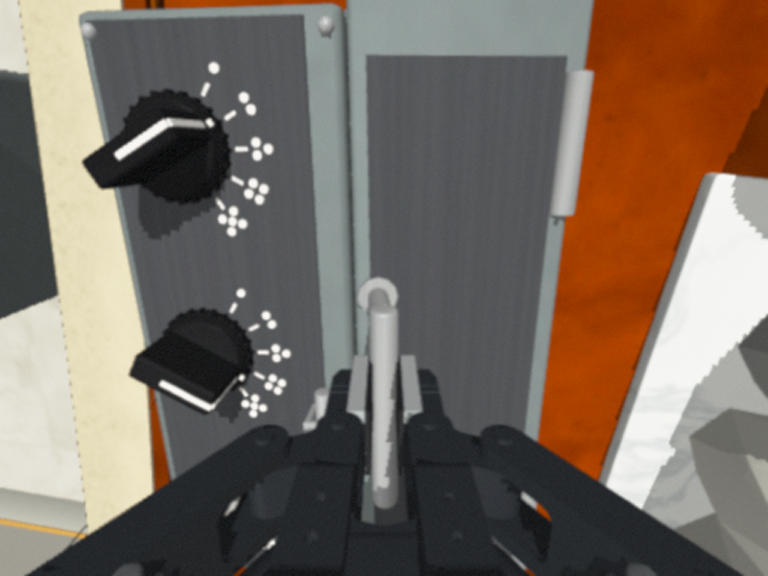

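>>> drive_tool(slide=[[2.5,0.3,3.9],[5.2,0.7,7.7],[8.1,1.1,11.2],[11.3,1.4,14.6],[14.6,1.9,17.8],[18.2,2.3,20.8],[21.8,2.8,23.5],[21.8,2.8,23.5]], turn=[[-0.004,0.03,0],[-0.008,0.061,0],[-0.012,0.091,0],[-0.015,0.121,0],[-0.019,0.151,0],[-0.023,0.182,0],[-0.027,0.212,0],[-0.027,0.212,0]], gripper=[0,0,0,0,0,0,0,0])

```text
t: 19.4
eef_pos: [0.5305, 0.0276, 0.1295]
tool_rot: [0.585, -0.05, 0.809, 0.037]
contact_force: [-5.6, -1.3, 1.3]
gripper_width: 0.093
```

Run:
```python
from h import *
c=snap("wrist","w20",None,1.5);snap("scene","s20",(180,150,360,290),4); o=bot.get_obs(); print(o["q"],o["eef_pos"],o["contact_force"],o["gripper_width"]); M=quat().as_matrix();print(M[:,0], np.arctan2(M[1,2],M[0,2]))
```

```text
[ 0.39048295  0.66530615 -0.78428375  1.71979388  0.39780303  1.27619321
 -0.40967697] [0.53050645 0.02752759 0.12949966] [-4.0750504   0.13307622 -0.44303815] 0.09275252387654669
[-0.30958641 -0.03705351 -0.95014909] 0.12466442969369063
```

View pics/w20.png

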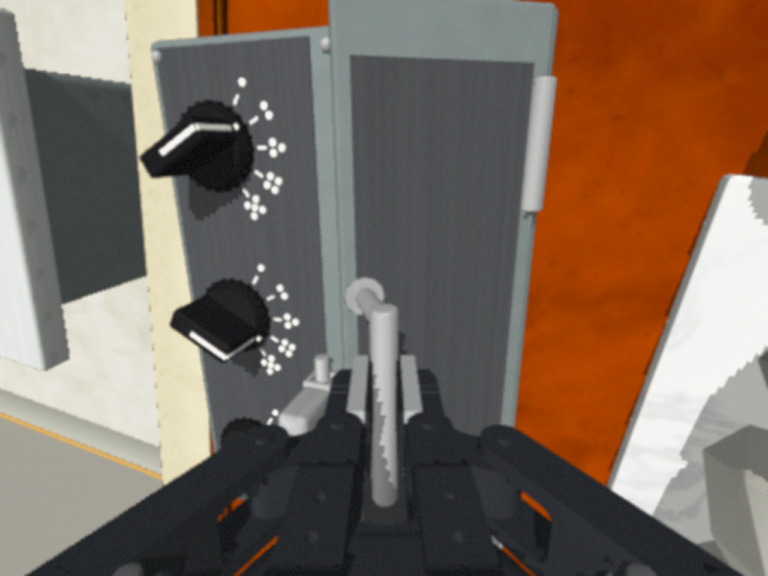

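View pics/s20.png

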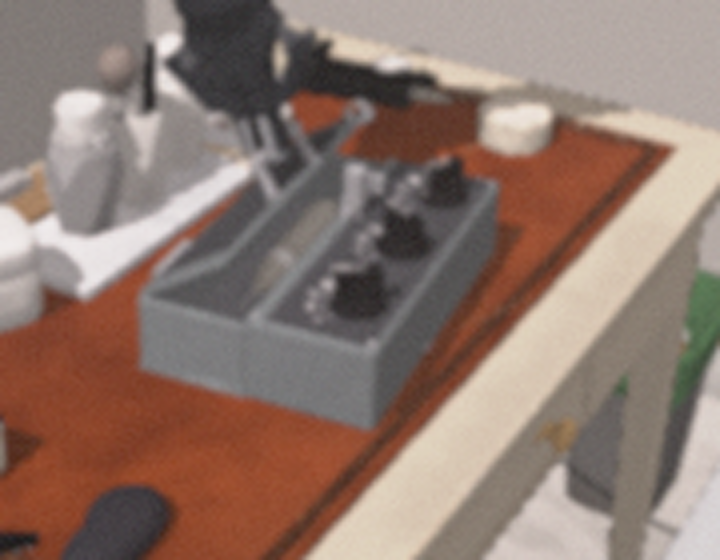

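Run:
```python
import numpy as np
u=np.array([.9923,.1238]); v=np.array([-.1238,.9923])
def S(th):
    a=np.radians(157.4-th); f=np.radians(17.5+(th-35)*6.5/35)
    d=72+78*np.cos(a)-7.5*np.sin(f); z=78*np.sin(a)-30+7.5*(1-np.cos(f))
    return np.r_[d*u,z],np.r_[f*v,0]
s0,r0=S(35)
for t in np.arange(39,72,4): s,r=S(t); print(t,(s-s0).round(1).tolist(),(r-r0).round(3).tolist())
```

```text
39 [4.6, 0.6, 2.8] [-0.002, 0.013, 0.0]
43 [9.3, 1.2, 5.2] [-0.003, 0.026, 0.0]
47 [14.2, 1.8, 7.3] [-0.005, 0.039, 0.0]
51 [19.3, 2.4, 9.1] [-0.006, 0.051, 0.0]
55 [24.4, 3.0, 10.5] [-0.008, 0.064, 0.0]
59 [29.6, 3.7, 11.5] [-0.01, 0.077, 0.0]
63 [34.9, 4.4, 12.1] [-0.011, 0.09, 0.0]
67 [40.2, 5.0, 12.4] [-0.013, 0.103, 0.0]
71 [45.5, 5.7, 12.3] [-0.014, 0.116, 0.0]
```

>>> drive_tool(slide=[[4.6,0.6,2.8],[9.3,1.2,5.2],[14.2,1.8,7.3],[19.3,2.4,9.1],[24.4,3.0,10.5],[24.4,3.0,10.5]], turn=[[-0.002,0.013,0],[-0.003,0.026,0],[-0.005,0.039,0],[-0.006,0.051,0],[-0.008,0.064,0],[-0.008,0.064,0]], gripper=[0,0,0,0,0,0])

```text
t: 20.1
eef_pos: [0.5547, 0.0308, 0.1413]
tool_rot: [0.558, -0.051, 0.828, 0.035]
contact_force: [-7.4, -0.6, 6.3]
gripper_width: 0.096
```

Run:
```python
from h import *
snap("scene","s21",(180,130,360,270),4); o=bot.get_obs(); print(o["q"],o["eef_pos"],o["contact_force"],o["gripper_width"]); M=quat().as_matrix();print(M[:,0], np.arctan2(M[1,2],M[0,2]))
```

```text
[ 0.34935047  0.71955672 -0.76625782  1.60249199  0.38716665  1.3987947
 -0.39445967] [0.5547235  0.03073177 0.14136496] [-6.18643492  0.22576467  5.70051392] 0.0953869389885742
[-0.37134955 -0.04506203 -0.92739901] 0.12477308162696904
```

View pics/s21.png

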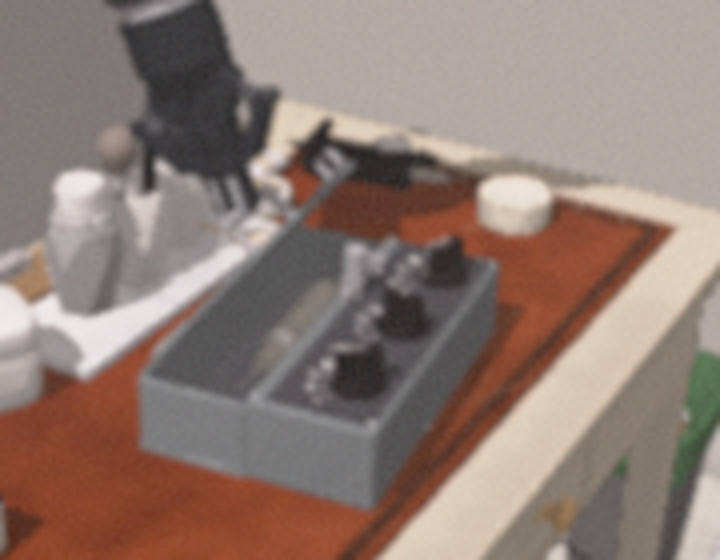

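>>> drive_tool(slide=[[5.2,0.7,1.0],[10.5,1.4,1.6],[15.8,2.0,1.9],[21.1,2.7,1.8],[21.1,2.7,1.8]], turn=[[-0.002,0.013,0],[-0.003,0.026,0],[-0.005,0.039,0],[-0.006,0.051,0],[-0.006,0.051,0]], gripper=[0,0,0,0,0])

```text
t: 20.65
eef_pos: [0.5764, 0.0336, 0.1447]
tool_rot: [0.537, -0.052, 0.842, 0.034]
contact_force: [-3.8, -1.2, 5.8]
gripper_width: 0.095
```

Run:
```python
from h import *
snap("scene","s22",(180,130,360,270),4);snap("wrist","w22",None,1.5); o=bot.get_obs(); print(o["q"],o["eef_pos"],o["contact_force"],o["gripper_width"]); M=quat().as_matrix();print(M[:,0], np.arctan2(M[1,2],M[0,2]))
```

```text
[ 0.31235666  0.77254973 -0.7477286   1.50440044  0.38455496  1.48831016
 -0.38379964] [0.57638279 0.03360798 0.14465733] [-3.44013601 -0.2034791   5.66044831] 0.09154322724990982
[-0.4179068  -0.05058054 -0.90708076] 0.12471253418035376
```

View pics/s22.png

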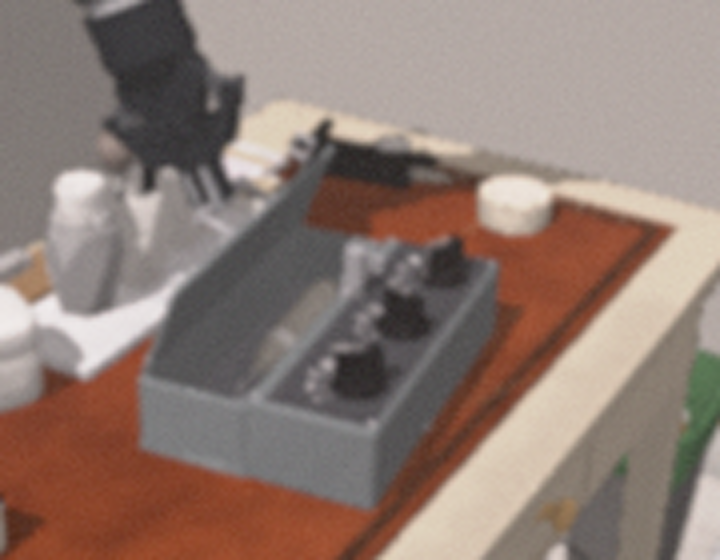

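View pics/w22.png

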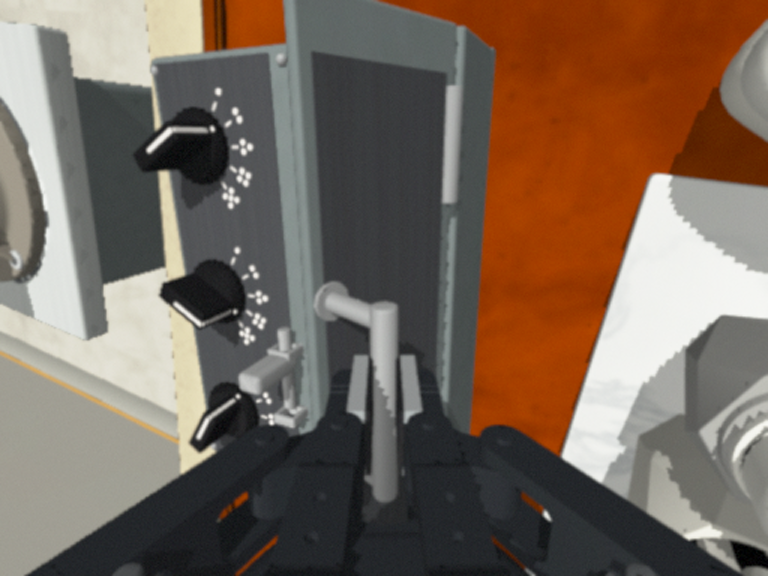

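>>> drive_tool(slide=[[0,0,0],[0,0,0],[0,0,0],[5,0.6,11],[10,1.2,22],[15,2,33],[15,2,60],[15,2,90],[15,2,90]], turn=[[0,0,0],[0,0,0],[0,0,0],[0,0,0],[0,0,0],[0,0,0],[0,0,0],[0,0,0],[0,0,0]], gripper=[0.22,0.25,0.25,0.25,0.25,0.25,0.25,0.25,0.25])

```text
t: 21.65
eef_pos: [0.5937, 0.037, 0.2398]
tool_rot: [0.54, -0.051, 0.839, 0.035]
contact_force: [0.2, 0.6, 0.3]
gripper_width: 0.248
```

>>> drive_tool(slide=[[-20,0,40],[-40,0,80],[-60,0,110],[-60,0,110]], turn=[[0,0,0],[0,0,0],[0,0,0],[0,0,0]], gripper=[0.25,0.25,0.25,0.25])

```text
t: 22.05
eef_pos: [0.5337, 0.0386, 0.3552]
tool_rot: [0.543, -0.052, 0.837, 0.035]
contact_force: [0.5, 0.1, 0.4]
gripper_width: 0.25
```

Run:
```python
from h import *
snap("scene","s23",(180,130,360,270),4);snap("wrist","w23",None,1.5);snap("top","t23",(180,150,380,330),3.3); o=bot.get_obs(); print(o["t"],o["eef_pos"],o["contact_force"],o["joint_vel"])
```

```text
22.2 [0.53397817 0.0366562  0.3495215 ] [ 0.54249223 -1.08377509 -0.24175582] [-1.14470279e-03  2.64597818e-02  1.40621367e-02  8.34191981e-03
 -7.93595372e-05 -1.88202236e-04 -1.07151711e-04]
```

View pics/s23.png

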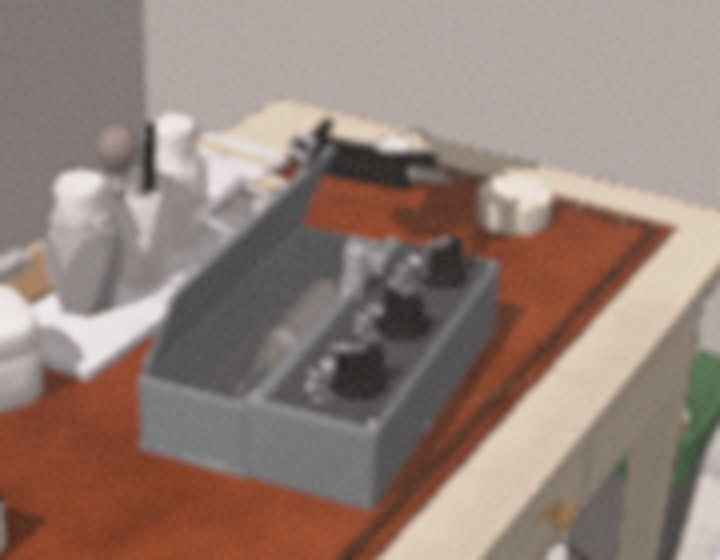

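View pics/w23.png

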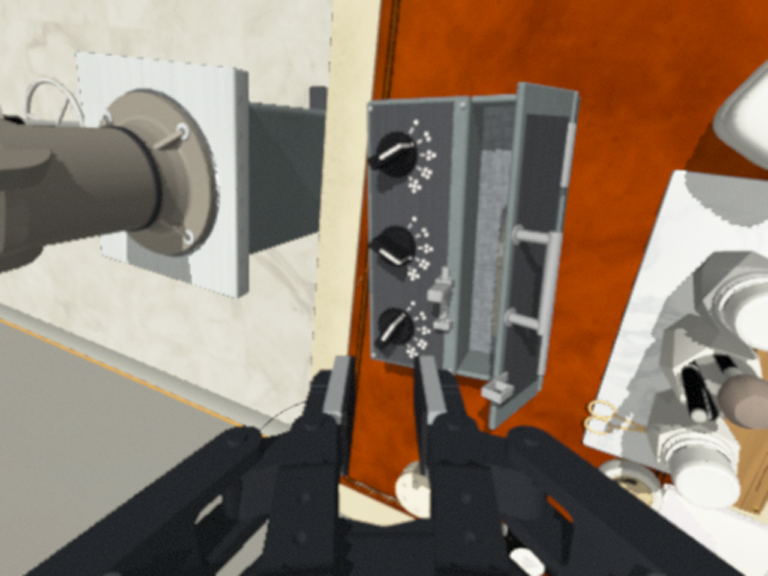

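View pics/t23.png

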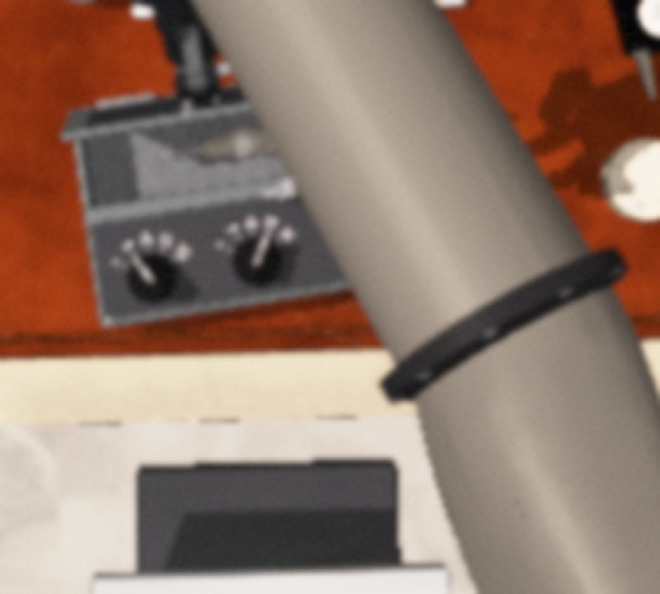

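>>> drive_tool(slide=[[0,0,0],[0,0,0],[0,0,0]], turn=[[0,0,0],[0,0,0],[0,0,0]], gripper=[0.25,0.25,0.25])

```text
t: 22.5
eef_pos: [0.534, 0.0365, 0.3486]
tool_rot: [0.54, -0.051, 0.84, 0.034]
contact_force: [0.1, 0.1, -0.4]
gripper_width: 0.25
```

Run:
```python
from h import *
c=snap("wrist","w24",(235,55,400,290),2.5)
P=[.486,.0105,.1241]
for th in (50,60,70,80):
    a=np.radians(157.4-th); q=[.095+.078*np.cos(a),0,.07+.078*np.sin(a)]
    print(th,[(proj(c,box([q[0],y,q[2]],P))[0]-[235,55])*2.5 for y in (.04,-.04)])
```

```text
50 [array([285.33415459, 245.89418883]), array([268.10717634, 412.06438251])]
60 [array([316.40403756, 249.54298545]), array([296.43330954, 419.28342707])]
70 [array([350.2373439 , 252.39672078]), array([327.30390994, 424.96525894])]
80 [array([385.29284092, 254.26435488]), array([359.34814374, 428.74949944])]
```

View pics/w24.png

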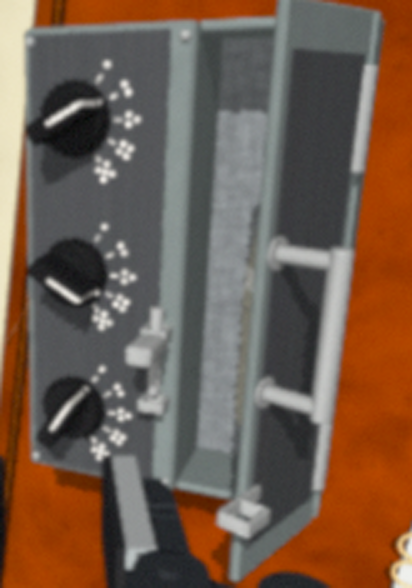

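```bash
python3 -c "
from station import bot
print(bot.hand_in())"
```

```text
the job is handed in; nothing more can be done
None
```

The lock box is open and the job is handed in, at about 22.5 s of the 64 s allowed. I set the dials in order (left on two dots, middle on four, right on one). Then I slid the bolt 25 mm to the left and raised the lid by its handle.

What the last checks showed:
- **Dials:** all three pointers were on their dot groups in the last wrist picture. The turned angles agree with about -0.5, +0.5 and -1.0 rad.
- **Bolt:** it was drawn by about 25 mm, judged from the gripper's travel, and its rod is clear of the right-hand guide in the pictures.
- **Lid:** it stands at about 67° (1.17 rad). The scene pictures before and after I let go look the same, so it has not moved.
- **Contact:** the gripper is clear of the box, with only sensor noise on the force reading.
- **Bystanders:** I saw no change in either, and the arm went near neither one. I did not measure how far they may have shifted.

One measurement disagreed: the handle sat about 4–5 mm nearer the robot than my dial-based estimate of the box position. I used the handle's measured position for the grasp, and the lid followed the planned arc with low forces. No check failed.

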